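# Charge the grinding mill and lock its lid

### The arm

A 6-joint arm with a two-finger parallel gripper is mounted at the origin on a cart in front of the work surface, level with it; the furniture and walls round the work are solid. World frame = base frame: x ahead of the robot, y to its left, z up, the work surface at z = 0. Lengths are in mm, angles in rad, forces in N, time in s.
With the tool pointing down it reaches from about 275 to 1000 mm from the base axis. Payload 8.4 kg.
Tool frame: the origin (TCP) lies on the centre line of the jaws, within the pads' length; the fingertips stand 17 mm ahead of it and the grasp point (between the pads) lies 2 mm behind it; z points along the fingers, y is the line along which they close (so a half turn about z gives the same grasp; the last joint's range is limited). The gripper opens to 85 mm and grips with 20 to 120 N. Pads are 22 mm wide; open, the fingers measure 114 mm over their backs; the gripper's body (76 mm by 85 mm) begins 54 mm behind the grasp point. The pads swing forward as they close: fully open they stand 13 mm farther back than shut.
Start: joints at [1.207, 0.353, 1.633, -0, 1.155, -0.002], TCP at [221.223, 584.541, 248.281] pointing down, gripper open.
Joint ranges: [-2.63, 2.63], [-0.92, 2.1], [0.06, 2.66], [-1.3, 4.44], [0, 2.69], [-3.02, 3.02]. Speed limits (rad/s): [2.22, 2.22, 2.79, 3.14, 3.14, 3.14].

### API

Orientations are given as [roll, pitch, yaw] about the fixed x, y, z axes, in that order (R = Rz(yaw) Ry(pitch) Rx(roll)).
In Python, from rig import r, eyes gives the robot as it stands. The module is installed in compiled form; this text tells all that it offers.
- The arm moves only by the shell command python3 -m inch 'ROWS' [FORCE]. ROWS is JSON, a list of rows, each a list of 7 numbers: the shift along the tool's x, y, z in m, then the turn, a rotation vector about the tool's x, y, z in degrees, then the closure, from -1 (fully open) to 1 (shut). In form: [[x, y, z, rx, ry, rz, gripper], ...]. A call has 1 to 8 rows; each row shifts and turns the commanded pose from where the row before left it, along the tool's axes as they then stand; what a row does not reach is not made up. A row lasts 1/10 s, in which the tool goes at most 50 mm and 8.59 degrees, less where a joint would pass 70% of its speed; a pose out of reach is approached as far as the arm can. A call with a gripper value outside its range is refused whole. The fingers move at their own pace and stop on an object; FORCE is the grip in N (left out, the last holds). Time passes only in rows, so rows that do not move let the fingers close. It gives the time, the measured TCP pose, the force, the opening and the grip force at its end, in the units of the state.
- r.sense(): the state, without advancing time (a new reading comes with each control period).
- eyes.grab_frame(name): name is "scene" or "top" or "wrist"; returns a dict with "img" (480x640x3 uint8, blue, green, red), "fx", "fy", "cx", "cy" (pixels), "D" ([k1, k2, p1, p2, k3] as OpenCV has them; the pictures are not rectified), "R" (3x3) and "t" (3): a world point X has camera coordinates R X + t; the wrist camera has in their place "hand_eye" (4x4, takes a point from camera to tool coordinates, whose origin is the TCP and whose axes are the flange's). Camera axes: x right, y down, z forward; pixel columns grow to the right and rows downward; lengths in mm; the calibration is good to about 2 mm. A picture is of the moment at which its call begins: read the wrist's pose just before it. There is no depth.
- r.sign_off(): hands the job in; it is judged then, once.
The state is a dict: "clock": time; "qpos": joint angles; "qvel": joint speeds; "joint_efforts": joint torques, N m; "eef_pos": TCP position; "tcp_rot": TCP orientation; "contact_force": force on the tool from outside, world axes, zero at the start; "wrist_torque": the same for the moment, N m; "opening": opening from 0.0 (shut) to 1.0 (fully open); "grasp_force": force on a finger pad.
Only numpy, scipy, OpenCV 4.12 (cv2) and the standard library are available. Lean on these libraries where they do the work, as an engineer would, in place of code of your own. Each camera call takes 0.05 s, during which the arm holds its last target. There are 200 camera calls.

### The job

Charge the bench mill: pour all seven steel grinding balls from the plastic cup into the mill's open bowl, with the cup's mouth held low over the bowl, not from high up, and none spilled. Then stand the empty cup upright on the bench again, let it go, swing the mill's lid shut so that it lies flat on the bowl, and lock it: push the clamp lever round to its stop, over the lid's tab. Leave the other things on the bench where they are.

Things in the scene. Friction and masses are not known exactly. Their poses are not given: they have to be found in the camera images.
- cup: The cup: white plastic, open, round, flared, 66 mm tall; outside diameter 39 mm near the foot growing evenly to 56 mm at 62 mm up, 59 mm over the rim bead; wall 2.5 mm; 60 g, plus seven 14 g balls lying in its lower 40 mm. Origin: centre of its underside; z is its axis, up when it stands. On the bench, at the right or in the middle. It must be tilted past 90 degrees (about 110) to empty.
- cup_rim (a point): Centre of the cup's mouth, 66 mm above its underside on its axis.
- bowl_mouth (a point): Centre of the mouth of the mill's steel bowl: 86 mm inside diameter, 99 mm over its rim, rim 115 mm above the bench, 34 mm deep. Frame of the mill: z up, x from the bowl to the hinge at the back, y to the left seen from the front. The mill is a fixed white housing 200 (x) by 180 (y) mm, its top 65 mm above the bench, with a clamp ring 124 mm wide, 78 mm high round the bowl.
- lid_hinge (a point): Middle of the lid's hinge pin: 78 mm behind the bowl's centre (mill x) and 120 mm above the bench; the pin runs along the mill's y. Two posts 18 x 10 mm, 125 mm high, carry it at 24 mm either side.
- lid_tab (a point): On the middle of the black lifting tab at the lid's free end, on the lid's outer face (the upper face when it is shut, the rear face when it stands open), 138 mm from the hinge pin. Tab 30 mm long, 36 mm wide, 7 mm thick; lid disc 103 mm in diameter, 7 mm thick, centre 78 mm from the pin.
- lid (a joint): Angle of the lid (rad): 0 shut, flat on the bowl; 1.57 straight up; at most 1.95, leaning back. A stiff hinge: it stays where it is left, and moves at about 1 to 3 N at the tab. Starts between 1.6 and 1.85.
- clamp_knob (a point): Centre of the black knob on the clamp lever's end: knob 20 mm in diameter at the top, 15 mm at its foot, from 133 to 152 mm above the bench; this point is 141 mm above the bench. It turns level about clamp_pivot at 65 mm. The lever is a 13 mm wide bar under it, its underside 126 mm above the bench, just clear of the shut lid's top (123 mm).
- clamp_pivot (a point): On the clamp's upright pivot, 141 mm above the bench, on a post at the front left of the mill: 85 mm in front of the bowl's centre and 60 mm to its left.
- clamp (a joint): Angle of the clamp lever (rad), growing clockwise seen from above: at 0 it is parked, pointing back and out to the left, 45 degrees from the mill's x; at the stop, 1.966, its foot stands over the lid's tab and the lid is locked. It starts between 0 and 0.3, turns stiffly (about 2 N at the knob) and stays where it is left.
- ball0: A steel grinding ball, 15 mm in diameter, 14 g; starts in the cup. Origin: its centre.
- ball1: A steel grinding ball, 15 mm in diameter, 14 g; starts in the cup. Origin: its centre.
- ball2: A steel grinding ball, 15 mm in diameter, 14 g; starts in the cup. Origin: its centre.
- ball3: A steel grinding ball, 15 mm in diameter, 14 g; starts in the cup. Origin: its centre.
- ball4: A steel grinding ball, 15 mm in diameter, 14 g; starts in the cup. Origin: its centre.
- ball5: A steel grinding ball, 15 mm in diameter, 14 g; starts in the cup. Origin: its centre.
- ball6: A steel grinding ball, 15 mm in diameter, 14 g; starts in the cup. Origin: its centre.
- flask: Small conical flask with a cotton plug, 50 mm wide, 126 mm tall, a bystander; origin: centre of its underside. It and the cup stand in either of the two places.
- dish_right: Petri dish, 100 mm wide, 17 mm high, a bystander at the right front; origin: centre of its underside.
- slide_carton: Small carton, 34 x 52 x 13 mm, a bystander at the right; origin: centre of its underside.
Mind the look-alikes: they are no part of the job. Leave any blue look-alike of the cup alone.

How it is judged:
By the outcome, as a careful person would: the job done as asked, in the order asked, and still so for the second after the job is handed in, with the robot touching nothing.
It also fails if it takes over 72 s, if anything falls off the work surface, if the arm or the gripper's body presses on something with over 40 N, if the wrist force passes 120 N, or if a joint passes its speed limit or range.

## Working session

There is one attempt and no reset: what is moved stays moved. The work goes in short steps, Python scripts to look and compute and a shell command to move; the robot and the scene stay as the last step left them, time stands still between calls to the robot, and variables do not carry over. Pictures are saved under pics/ and viewed, at most 10 in all, crops included, and the job is handed in when it is done.

```bash
mkdir -p pics; python3 - <<'E'
from rig import r,eyes
import cv2,numpy as np
s=r.sense();print(s)
for n in("scene","top"):
    f=eyes.grab_frame(n);cv2.imwrite(f"pics/{n}0.png",f["img"]);np.save(f"pics/{n}0.npy",f,allow_pickle=True)
    print(n,{k:np.round(f[k],3).tolist() for k in f if k!="img"})
E
```

```text
{'clock': 0.0, 'qpos': array([ 1.20662025e+00,  3.53637906e-01,  1.63412560e+00,  3.09779214e-05,
        1.15521187e+00, -2.36963932e-03]), 'qvel': array([-0.00132768, -0.000616  , -0.00017525,  0.0002002 ,  0.00023392,
        0.00023546]), 'joint_efforts': array([ 1.00584715e-03, -6.05252552e+01, -3.42067158e+01,  5.36277855e-05,
        9.16234130e-03, -1.26840430e-05]), 'eef_pos': array([221.04067149, 584.1254091 , 247.57172084]), 'tcp_rot': array([-3.14021001e+00, -3.16002301e-05,  2.77977367e+00]), 'contact_force': array([-0.76163885, -0.43531046, -0.11423106]), 'wrist_torque': array([-0.01466372, -0.03860812, -0.00080341]), 'grasp_force': 0.0, 'opening': 0.998791275698901}
scene {'fx': 462.115, 'fy': 462.115, 'cx': 324.115, 'cy': 230.853, 'D': [-0.083, 0.0, 0.0, 0.0, 0.0], 'R': [[0.558, -0.83, 0.0], [-0.512, -0.345, -0.787], [0.653, 0.439, -0.617]], 't': [-302.527, 321.663, 830.125]}
top {'fx': 507.31, 'fy': 507.31, 'cx': 319.587, 'cy': 240.064, 'D': [-0.014, 0.0, 0.0, 0.0, 0.0], 'R': [[-0.006, -1.0, -0.01], [-0.996, 0.007, -0.091], [0.091, 0.009, -0.996]], 't': [-40.003, 504.489, 1169.213]}
```

View pics/scene0.png

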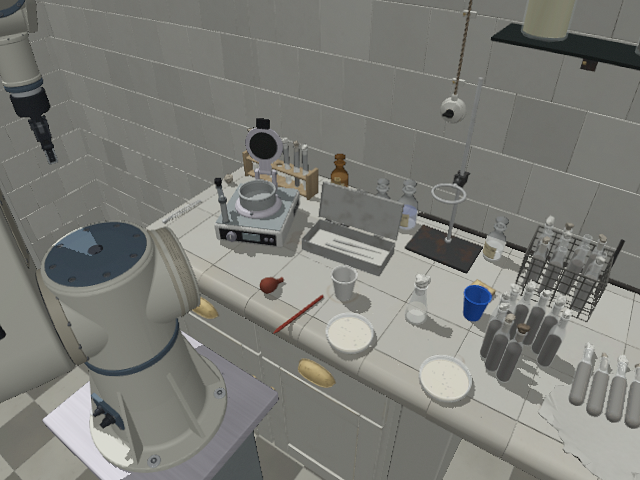

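View pics/top0.png

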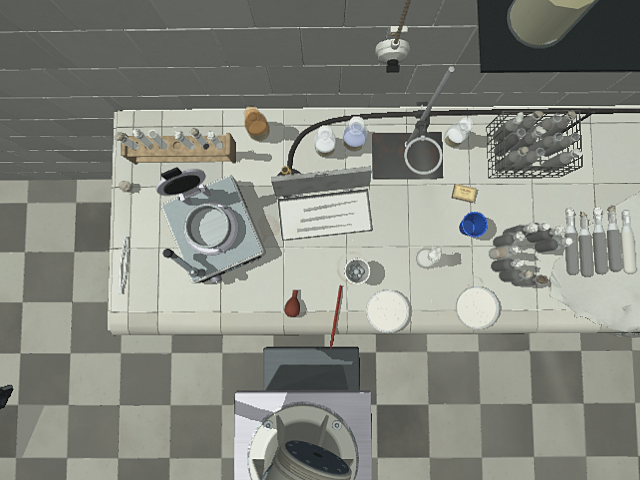

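The top view shows two cups: a white one holding grey balls at about (356,270), and an empty blue look-alike at (473,223). The white cup fits the description. The mill is at (210,230), with its lid open at (182,182) and the knob near (168,253). I'll confirm with one enlarged crop.

```bash
cat > h.py <<'E'
import numpy as np,cv2
def load(n): return np.load(n,allow_pickle=True).item()
def ray(f,uv):
    K=np.array([[f["fx"],0,f["cx"]],[0,f["fy"],f["cy"]],[0,0,1]])
    p=cv2.undistortPoints(np.array([[uv]],float),K,np.array(f["D"],float))[0,0]
    R=np.array(f["R"]);t=np.array(f["t"]).ravel()
    return -R.T@t, R.T@np.array([p[0],p[1],1])
def onz(f,uv,z):
    c,d=ray(f,uv);return c+d*(z-c[2])/d[2]
def tri(f,a,g,b):
    c,d=ray(f,a);e,k=ray(g,b)
    s=np.linalg.lstsq(np.c_[d,-k],e-c,rcond=None)[0];p,q=c+d*s[0],e+k*s[1]
    return (p+q)/2,np.linalg.norm(p-q)
def proj(f,X):
    K=np.array([[f["fx"],0,f["cx"]],[0,f["fy"],f["cy"]],[0,0,1]])
    return cv2.projectPoints(np.array([X],float).reshape(-1,1,3),cv2.Rodrigues(np.array(f["R"]))[0],np.array(f["t"],float),K,np.array(f["D"],float))[0].reshape(-1,2)
E
python3 - <<'E'
from h import *
T=load("pics/top0.npy")["img"];S=load("pics/scene0.npy")["img"]
c=lambda I,x,y,w,h,k:cv2.resize(I[y:y+h,x:x+w],None,fx=k,fy=k,interpolation=cv2.INTER_CUBIC)
a=np.hstack([c(T,150,160,130,130,3),c(S,205,110,130,130,3)])[:, :780]
b=np.hstack([c(T,325,245,65,50,4),c(S,310,255,65,50,4),c(T,453,205,65,50,4)])
cv2.imwrite("pics/crop1.png",np.vstack([a,b]))
E
```

```text
(no output)
```

View pics/crop1.png

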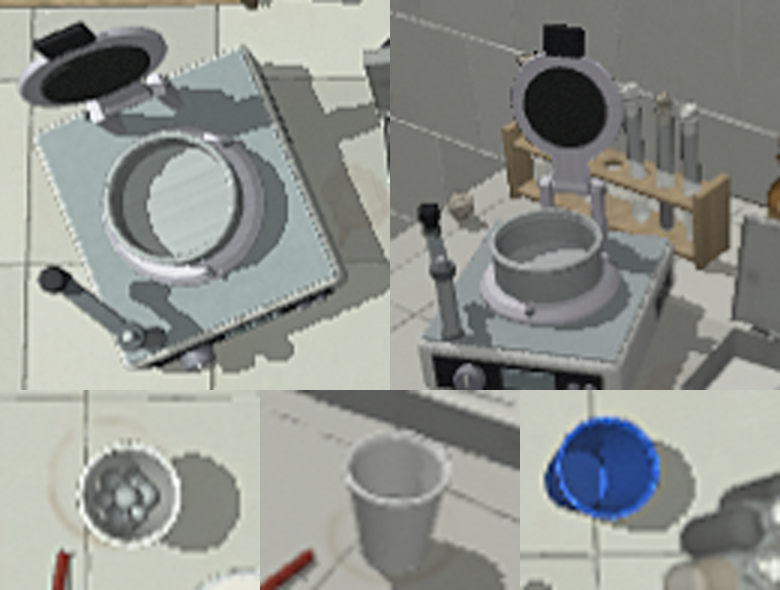

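The crop confirms it: the white cup holds the balls, with its rim at top (357.7,271) and scene (344.5,274.5), and the blue cup is empty. On the mill, the bowl rim is at top (208,226), the pivot at (194,273), the knob at (168,253) and the tab at (172,173).

```bash
python3 - <<'E'
from h import *
np.set_printoptions(precision=1,suppress=True)
T=load("pics/top0.npy");S=load("pics/scene0.npy")
def ell(f,x,y,w,h,cond,dbg=""):
    I=f["img"][y:y+h,x:x+w].astype(int);m=cond(I).astype(np.uint8)
    cs=cv2.findContours(m,cv2.RETR_EXTERNAL,cv2.CHAIN_APPROX_NONE)[0];c=max(cs,key=cv2.contourArea)
    e=cv2.fitEllipse(cv2.convexHull(c));print(dbg,np.array(e[0])+[x,y],e[1],e[2]);return np.array(e[0])+[x,y]
# cup rim in top (bright)
cu=ell(T,340,252,34,36,lambda I:I.min(2)>175 if 0 else (I.min(2)>195),"cup")
for z,a,b,n in[(66,(357.7,271),(344.5,274.5),"cup"),(115,(208.3,225.7),(258,191),"bowl"),(141,(194,272.7),(222.3,199.3),"pivot"),(141,(168,253.3),(218.3,182.7),"knob"),(250,(171.7,173.3),(263,123.3),"tab")]:
    print(n,onz(T,a,z),onz(S,b,z),*tri(T,a,S,b))
# mill corners top z=65 : from crop
for c in[(243,48),(342,275),(130,365),(38,142)]:
    print("corner",onz(T,(150+c[0]/3,160+c[1]/3),65))
print("flask",onz(T,(427,262),0),onz(S,(417,318),0))
E
```

```text
cup [361.5 272.8] (20.170413970947266, 34.03719711303711) 150.18374633789062
cup [ 429.8 -128.9   66. ] [ 428.1 -130.3   66. ] [ 430.  -129.1   63.9] 0.22742192662502858
bowl [528.8 198.4 115. ] [522.6 192.  115. ] [529.9 199.6 108.3] 0.8598898112288438
pivot [426.  221.2 141. ] [417.4 212.3 141. ] [426.6 223.3 131.7] 0.8059703870613845
knob [467.4 277.3 141. ] [466.6 273.6 141. ] [468.2 277.  139.1] 2.0831117793918184
tab [614.8 239.7 250. ] [623.4 246.2 250. ] [613.6 237.7 256. ] 0.4870106093066261
corner [649.5 159.2  65. ]
corner [474.8  82.5  65. ]
corner [408. 242.  65.]
corner [578.  315.4  65. ]
flask [ 452.2 -298.4    0. ] [ 459.6 -298.9    0. ]
```

```bash
cat > plan.py <<'E'
import numpy as np,json
from scipy.spatial.transform import Rotation as Ro
from rig import r
def pose():
    s=r.sense();return np.array(s["eef_pos"]),Ro.from_euler("xyz",s["tcp_rot"])
def frame(az,e,roll=0):
    """tool z at azimuth az (deg), e deg below horizontal, tool x up; roll about tool z (deg)"""
    a,e=np.radians([az,e]);rad=np.array([np.cos(a),np.sin(a),0]);up=np.array([0,0,1.])
    z=np.cos(e)*rad-np.sin(e)*up;x=np.sin(e)*rad+np.cos(e)*up
    return Ro.from_matrix(np.c_[x,np.cross(z,x),z])*Ro.from_rotvec([0,0,roll],degrees=True)
def rows(ps,Rs,g,start=None,pr=True):
    p,R=start or pose();out=[]
    for q,Q in zip(ps,Rs):
        d=np.round(R.inv().apply(np.array(q)-p)/1000,3)+0;w=np.round((R.inv()*Q).as_rotvec(degrees=True),1)+0
        out.append([*map(float,d),*map(float,w),g]);p=p+R.apply(d*1000);R=R*Ro.from_rotvec(w,degrees=True)
    if pr:
        for i in range(0,len(out),8): print(json.dumps([[int(v) if v==int(v) else v for v in o] for o in out[i:i+8]]).replace(" ",""))
    return out,(p,R)
def lin(p1,R1,g,vmax=40,wmax=8,start=None):
    p,R=start or pose();w=(R.inv()*R1).as_rotvec()
    n=int(np.ceil(max(np.linalg.norm(np.array(p1)-p)/vmax,np.degrees(np.linalg.norm(w))/wmax,1)))
    return rows([p+(np.array(p1)-p)*k/n for k in range(1,n+1)],[R*Ro.from_rotvec(w*k/n) for k in range(1,n+1)],g,start)
E
python3 - <<'E'
from plan import *
p,R=pose();az0=np.degrees(np.arctan2(p[1],p[0]));r0=np.hypot(p[0],p[1]);n=23
ps=[];Rs=[];a1=-16.7
tot=(az0-a1)+90
for k in range(1,n+1):
    t=k/n;a=np.radians(az0+(a1-az0)*t);rr=r0+(420-r0)*t
    ps.append([rr*np.cos(a),rr*np.sin(a),248]);Rs.append(R*Ro.from_rotvec([0,0,tot*t],degrees=True))
rows(ps,Rs,-1)
E
```

```text
[[-0.04,-0.01,0,0,0,7.7,-1],[-0.04,-0.008,0,0,0,7.6,-1],[-0.04,-0.004,0,0,0,7.7,-1],[-0.04,-0.002,0,0,0,7.6,-1],[-0.039,0,0,0,0,7.7,-1],[-0.039,0.003,0,0,0,7.6,-1],[-0.037,0.005,0,0,0,7.7,-1],[-0.037,0.008,0,0,0,7.6,-1]]
[[-0.035,0.01,0,0,0,7.7,-1],[-0.035,0.012,0,0,0,7.6,-1],[-0.033,0.014,0,0,0,7.7,-1],[-0.031,0.016,0,0,0,7.6,-1],[-0.03,0.017,0,0,0,7.7,-1],[-0.029,0.019,0,0,0,7.6,-1],[-0.026,0.02,0,0,0,7.7,-1],[-0.025,0.022,0,0,0,7.6,-1]]
[[-0.023,0.023,0,0,0,7.7,-1],[-0.021,0.024,0,0,0,7.6,-1],[-0.019,0.024,0,0,0,7.7,-1],[-0.017,0.026,0,0,0,7.6,-1],[-0.016,0.026,0,0,0,7.7,-1],[-0.013,0.026,0,0,0,7.6,-1],[-0.012,0.027,0,0,0,7.7,-1]]
```

```bash
python3 -m inch '[[-0.04,-0.01,0,0,0,7.7,-1],[-0.04,-0.008,0,0,0,7.6,-1],[-0.04,-0.004,0,0,0,7.7,-1],[-0.04,-0.002,0,0,0,7.6,-1],[-0.039,0,0,0,0,7.7,-1],[-0.039,0.003,0,0,0,7.6,-1],[-0.037,0.005,0,0,0,7.7,-1],[-0.037,0.008,0,0,0,7.6,-1]]'
python3 -m inch '[[-0.035,0.01,0,0,0,7.7,-1],[-0.035,0.012,0,0,0,7.6,-1],[-0.033,0.014,0,0,0,7.7,-1],[-0.031,0.016,0,0,0,7.6,-1],[-0.03,0.017,0,0,0,7.7,-1],[-0.029,0.019,0,0,0,7.6,-1],[-0.026,0.02,0,0,0,7.7,-1],[-0.025,0.022,0,0,0,7.6,-1]]'
python3 -m inch '[[-0.023,0.023,0,0,0,7.7,-1],[-0.021,0.024,0,0,0,7.6,-1],[-0.019,0.024,0,0,0,7.7,-1],[-0.017,0.026,0,0,0,7.6,-1],[-0.016,0.026,0,0,0,7.7,-1],[-0.013,0.026,0,0,0,7.6,-1],[-0.012,0.027,0,0,0,7.7,-1]]'
python3 - <<'E'
from plan import *
print(np.round(r.sense()["qpos"],3))
# tilt to e=30 at pre-grasp 80mm back from grasp
F=frame(-16.7,30);g=np.array([429.5,-129.2,42])
p=g-F.apply([0,0,-2])-F.apply([0,0,90]);print(p)
lin(p,F,-1)
E
```

```text
clock: 0.9
eef_pos: [428.6, 349.9, 248.0]
tcp_rot: [-3.141, 0.0, 1.706]
contact_force: [-0.4, 0.8, -0.8]
opening: 1.004
grasp_force: 0.0
clock: 1.7
eef_pos: [475.5, 78.3, 248.1]
tcp_rot: [-3.142, 0.0, 0.638]
contact_force: [0.6, 0.4, -0.2]
opening: 1.0
grasp_force: 0.0
clock: 2.4
eef_pos: [401.8, -121.4, 248.1]
tcp_rot: [3.142, 0.0, -0.297]
contact_force: [0.2, -0.7, -0.5]
opening: 0.996
grasp_force: 0.0
[-0.297  0.024  2.046 -0.     1.071  1.571]
[ 356.50412207 -107.3001871    86.        ]
[[-0.006,0,0.02,0,7.5,0,-1],[-0.008,0,0.02,0.1,7.5,-0.1,-1],[-0.011,0,0.018,0,7.5,0,-1],[-0.014,0,0.016,0,7.5,-0.1,-1],[-0.015,0,0.015,0,7.5,0,-1],[-0.017,0,0.012,0,7.5,0,-1],[-0.018,0,0.01,0.1,7.5,-0.1,-1],[-0.02,0,0.008,0,7.5,0,-1]]
```

```bash
python3 -m inch '[[0,0,0,0,7.5,0,-1],[0,0,0,0,7.5,0,-1],[0,0,0,0,7.5,0,-1],[0,0,0,0,7.5,0,-1],[0,0,0,0,7.5,0,-1],[0,0,0,0,7.5,0,-1],[0,0,0,0,0,0,-1]]'
cat >> plan.py <<'E'
def fk(q,P):
    h,a1,L1,b,L2,L3=P
    R=Ro.from_euler("z",q[0])*Ro.from_euler("y",q[1]);p=Ro.from_euler("z",q[0]).apply([a1,0,h])
    p=p+R.apply([0,0,L1]);R=R*Ro.from_euler("y",q[2]);p=p+R.apply([b,0,L2])
    R=R*Ro.from_euler("z",q[3])*Ro.from_euler("y",q[4])*Ro.from_euler("z",q[5])
    return p+R.apply([0,0,L3]),R*Ro.from_euler("z",np.pi/2)
E
python3 - <<'E'
from plan import *
from scipy.optimize import least_squares
s=r.sense();print(s["qpos"],s["eef_pos"])
Q=[[1.20662,.353638,1.634126,0,1.155212,-.00237],[-.297,.024,2.046,0,1.071,1.571],s["qpos"]]
X=[[221.04,584.125,247.57],[401.8,-121.4,248.1],s["eef_pos"]]
f=lambda P:np.concatenate([fk(q,P)[0]-x for q,x in zip(Q,X)])
o=least_squares(lambda P:np.r_[f(P),.001*(P-[180,0,580,0,480,280])],[180,0,580,0,480,280]);print(o.x.round(1),np.abs(f(o.x)).max())
print(fk(s["qpos"],o.x)[1].as_euler("xyz"),s["tcp_rot"])
E
```

```text
clock: 3.1
eef_pos: [398.9, -119.3, 245.4]
tcp_rot: [-3.142, -0.783, -0.292]
contact_force: [-0.6, 0.4, 0.3]
opening: 1.0
grasp_force: 0.0
[-0.29682031 -0.26986784  2.54691256  0.04001574  0.08173107  1.52766173] [ 398.90709608 -119.32703762  245.35630741]
[300.   -1.4 567.3  61.6 497.5 326.8] 1.4334842086432928
[-3.14156261 -0.78288737 -0.2922324 ] [-3.14156261 -0.78288737 -0.2922324 ]
```

```bash
cat >> plan.py <<'E'
from scipy.optimize import least_squares
P0=np.array([300.,-1.4,567.3,61.6,497.5,326.8])
LO=np.array([-2.63,-.92,.06,-1.3,0,-3.02]);HI=np.array([2.63,2.1,2.66,4.44,2.69,3.02])
def ik(p,R,q0,P=P0):
    f=lambda q:(lambda a:np.r_[(a[0]-p)/100,(R.inv()*a[1]).as_rotvec()*2])(fk(q,P))
    o=least_squares(f,np.clip(q0,LO+.01,HI-.01),bounds=(LO,HI));return o.x,o.cost
E
python3 - <<'E'
from plan import *
np.set_printoptions(precision=2,suppress=True)
g=np.array([429.5,-129.2,42]);b=np.array([540,170,160])
seeds=[[a,t,q3,q4,1,q6] for a in(-.6,.3) for t,q3 in((0,2.),(.3,1.5)) for q4 in(-1,0,1.57,3.1) for q6 in(-2,0,1.5)]
def best(p,R):
    c=[ik(p,R,s) for s in seeds];c=[q for q,k in c if k<1e-4]
    if not c:return None
    m=[min((q-LO).min(),(HI-q).min()) for q in c];i=np.argmax(m);return round(m[i],2),c[i]
for e in(20,35):
  for psi in(-60,-30,20,50):
    print("cup",e,psi,best(g,frame(psi,e)))
for psi in(-40,0,30,60):
  print("bowl",psi,[best(b,frame(psi,20,ro)) for ro in(0,-121,121)])
E
```

```text
cup 20 -60 None
cup 20 -30 (np.float64(0.04), array([ 0.15,  1.22,  2.62,  3.78,  1.78, -1.15]))
cup 20 20 (np.float64(0.22), array([-1.03,  0.98,  2.44,  1.85,  1.29, -1.86]))
cup 20 50 (np.float64(0.52), array([-1.  ,  0.89,  2.14,  1.23,  1.26, -1.47]))
cup 35 -60 None
cup 35 -30 (np.float64(0.02), array([ 0.02,  0.84,  2.64,  3.61,  1.26, -1.39]))
cup 35 20 (np.float64(0.18), array([-0.89,  0.73,  2.48,  1.94,  0.98, -1.65]))
cup 35 50 (np.float64(0.46), array([-0.91,  0.72,  2.2 ,  1.21,  1.02, -1.31]))
bowl -40 [None, None, None]
bowl 0 [(np.float64(0.18), array([ 0.63,  0.59,  2.48,  3.79,  1.16, -1.62])), (np.float64(0.18), array([0.63, 0.59, 2.48, 3.79, 1.16, 2.55])), (np.float64(0.18), array([0.63, 0.59, 2.48, 3.79, 1.16, 0.49]))]
bowl 30 [(np.float64(0.15), array([ 0.06,  0.59,  2.51,  2.67,  1.18, -1.55])), (np.float64(0.15), array([0.06, 0.59, 2.51, 2.67, 1.18, 2.62])), (np.float64(0.15), array([0.06, 0.59, 2.51, 2.67, 1.18, 0.56]))]
bowl 60 [(np.float64(0.4), array([-0.24,  0.6 ,  2.26,  1.74,  1.16, -1.28])), (np.float64(0.13), array([-0.24,  0.6 ,  2.26,  1.74,  1.16,  2.89])), (np.float64(0.4), array([-0.24,  0.6 ,  2.26,  1.74,  1.16,  0.83]))]
```

```bash
cat >> plan.py <<'E'
def jpath(q1,n,g,show=True):
    q=r.sense()["qpos"];qs=[q+(np.array(q1)-q)*k/n for k in range(1,n+1)];F=[fk(k,P0) for k in qs]
    p0,_=pose();off=p0-fk(q,P0)[0]
    print("maxspeed",np.abs((q1-q)/n*10).round(2))
    print(np.array([np.r_[f[0]+off,f[0]+off-P0[5]*f[1].apply([0,0,1])] for f in F[::3]]).round(0).tolist())
    return rows([f[0]+off for f in F],[f[1] for f in F],g)
E
python3 - <<'E'
from plan import *
g=np.array([429.5,-129.2,42]);F=frame(50,25,180)
p=g+F.apply([0,0,2-90]);
for s in([-.9,.7,2.1,1.2,1.1,1.7],):
    q,c=ik(p,F,s);print(q.round(2),c,p.round(1))
    qg,c=ik(g,F,q);print(qg.round(2),c)
jpath(q,20,-1)
E
```

```text
[-1.15  0.75  2.12  1.03  1.26  1.82] 1.4774235674101285e-22 [ 378.2 -190.3   79.2]
[-0.98  0.83  2.16  1.23  1.18  1.72] 8.20166520634216e-24
maxspeed [0.43 0.51 0.21 0.49 0.59 0.15]
[[390.0, -132.0, 223.0, 192.0, -66.0, 474.0], [360.0, -153.0, 163.0, 227.0, -113.0, 458.0], [335.0, -154.0, 117.0, 251.0, -168.0, 433.0], [322.0, -144.0, 88.0, 262.0, -229.0, 397.0], [327.0, -136.0, 74.0, 258.0, -291.0, 353.0], [347.0, -143.0, 72.0, 238.0, -350.0, 300.0], [371.0, -173.0, 77.0, 203.0, -401.0, 239.0]]
[[-0.019,0.014,0.013,-1.3,-5,5.5,-1],[-0.018,0.014,0.012,-1,-4.9,5.6,-1],[-0.015,0.013,0.012,-0.9,-4.8,5.7,-1],[-0.014,0.011,0.012,-0.7,-4.7,5.8,-1],[-0.012,0.011,0.012,-0.4,-4.6,5.9,-1],[-0.01,0.008,0.011,-0.2,-4.6,6,-1],[-0.008,0.008,0.011,0.1,-4.4,6,-1],[-0.007,0.006,0.01,0.4,-4.4,6,-1]]
[[-0.005,0.004,0.009,0.6,-4.4,5.9,-1],[-0.003,0.003,0.008,0.9,-4.3,6,-1],[-0.003,0.001,0.007,1.2,-4.3,5.9,-1],[0,-0.001,0.005,1.4,-4.3,5.8,-1],[0,-0.003,0.004,1.7,-4.4,5.6,-1],[0.001,-0.005,0.003,2,-4.3,5.6,-1],[0.002,-0.006,0.001,2.3,-4.4,5.3,-1],[0.003,-0.009,-0.001,2.4,-4.4,5.2,-1]]
[[0.003,-0.01,-0.003,2.7,-4.4,5,-1],[0.003,-0.012,-0.004,2.9,-4.5,4.8,-1],[0.003,-0.013,-0.007,3.1,-4.6,4.5,-1],[0.003,-0.015,-0.008,3.3,-4.7,4.3,-1]]
```

```bash
python3 - <<'E'
from plan import *
g=np.array([429.5,-129.2,42]);F=frame(50,25,180)
p=g+F.apply([0,0,2-90])+[0,0,60]
q,c=ik(p,F,[-.9,.7,2.1,1.2,1.1,1.7]);print(q.round(2),c,p.round(1))
jpath(q,16,-1)
E
```

```text
[-1.15  0.62  2.14  1.    1.32  1.93] 1.3105686181628407e-22 [ 378.2 -190.3  139.2]
maxspeed [0.53 0.56 0.26 0.6  0.78 0.25]
[[387.0, -134.0, 220.0, 193.0, -69.0, 475.0], [349.0, -154.0, 156.0, 230.0, -127.0, 459.0], [324.0, -146.0, 116.0, 252.0, -197.0, 431.0], [325.0, -134.0, 104.0, 252.0, -273.0, 391.0], [349.0, -143.0, 115.0, 231.0, -349.0, 339.0], [379.0, -189.0, 139.0, 188.0, -416.0, 277.0]]
[[-0.023,0.018,0.013,-1.5,-6.1,7.1,-1],[-0.02,0.016,0.013,-1.3,-5.8,7.4,-1],[-0.018,0.014,0.013,-1,-5.7,7.4,-1],[-0.015,0.013,0.012,-0.6,-5.6,7.6,-1],[-0.012,0.01,0.011,-0.2,-5.5,7.6,-1],[-0.009,0.008,0.009,0.2,-5.4,7.7,-1],[-0.007,0.005,0.009,0.6,-5.3,7.6,-1],[-0.005,0.003,0.007,0.9,-5.3,7.6,-1]]
[[-0.004,-0.001,0.005,1.4,-5.3,7.4,-1],[-0.001,-0.003,0.003,1.8,-5.3,7.2,-1],[-0.001,-0.006,0,2.2,-5.4,7,-1],[0,-0.009,-0.002,2.5,-5.5,6.8,-1],[0.001,-0.012,-0.005,2.8,-5.6,6.4,-1],[0,-0.015,-0.008,3.1,-5.7,6,-1],[0,-0.017,-0.011,3.4,-5.9,5.6,-1],[0,-0.019,-0.014,3.6,-6,5.2,-1]]
```

```bash
python3 - <<'E'
from plan import *
g=np.array([429.5,-129.2,42]);F=frame(50,25,180)
p=g+F.apply([0,0,2-90])+[0,0,60]
q,c=ik(p,F,[-.9,.7,2.1,1.2,1.1,1.7])
jpath(q,20,-1)
E
```

```text
maxspeed [0.43 0.45 0.2  0.48 0.62 0.2 ]
[[390.0, -132.0, 225.0, 190.0, -66.0, 475.0], [359.0, -152.0, 170.0, 222.0, -110.0, 464.0], [333.0, -152.0, 131.0, 244.0, -163.0, 446.0], [321.0, -141.0, 109.0, 254.0, -222.0, 419.0], [327.0, -134.0, 104.0, 251.0, -284.0, 385.0], [347.0, -141.0, 114.0, 233.0, -344.0, 343.0], [372.0, -172.0, 132.0, 202.0, -399.0, 295.0]]
[[-0.018,0.014,0.011,-1.3,-4.9,5.7,-1],[-0.017,0.014,0.011,-1,-4.7,5.8,-1],[-0.015,0.012,0.01,-0.9,-4.6,5.9,-1],[-0.013,0.012,0.01,-0.7,-4.6,6,-1],[-0.011,0.01,0.01,-0.4,-4.4,6.1,-1],[-0.01,0.008,0.009,-0.3,-4.4,6.1,-1],[-0.008,0.007,0.008,0.1,-4.3,6.1,-1],[-0.007,0.006,0.007,0.3,-4.3,6.2,-1]]
[[-0.005,0.003,0.007,0.5,-4.2,6,-1],[-0.004,0.002,0.005,0.8,-4.3,6.1,-1],[-0.002,0,0.004,1.1,-4.2,5.9,-1],[-0.002,-0.002,0.003,1.3,-4.3,5.9,-1],[-0.001,-0.004,0.001,1.6,-4.3,5.7,-1],[0,-0.006,0,1.8,-4.3,5.5,-1],[0,-0.007,-0.002,2.1,-4.4,5.4,-1],[0,-0.009,-0.004,2.2,-4.5,5.1,-1]]
[[0.001,-0.011,-0.005,2.4,-4.5,4.9,-1],[0,-0.013,-0.008,2.6,-4.7,4.7,-1],[-0.001,-0.014,-0.009,2.8,-4.7,4.4,-1],[-0.001,-0.016,-0.011,2.9,-4.8,4.1,-1]]
```

```bash
python3 -m inch '[[-0.018,0.014,0.011,-1.3,-4.9,5.7,-1],[-0.017,0.014,0.011,-1,-4.7,5.8,-1],[-0.015,0.012,0.01,-0.9,-4.6,5.9,-1],[-0.013,0.012,0.01,-0.7,-4.6,6,-1],[-0.011,0.01,0.01,-0.4,-4.4,6.1,-1],[-0.01,0.008,0.009,-0.3,-4.4,6.1,-1],[-0.008,0.007,0.008,0.1,-4.3,6.1,-1],[-0.007,0.006,0.007,0.3,-4.3,6.2,-1]]' >/dev/null
python3 -m inch '[[-0.005,0.003,0.007,0.5,-4.2,6,-1],[-0.004,0.002,0.005,0.8,-4.3,6.1,-1],[-0.002,0,0.004,1.1,-4.2,5.9,-1],[-0.002,-0.002,0.003,1.3,-4.3,5.9,-1],[-0.001,-0.004,0.001,1.6,-4.3,5.7,-1],[0,-0.006,0,1.8,-4.3,5.5,-1],[0,-0.007,-0.002,2.1,-4.4,5.4,-1],[0,-0.009,-0.004,2.2,-4.5,5.1,-1]]'>/dev/null
python3 -m inch '[[0.001,-0.011,-0.005,2.4,-4.5,4.9,-1],[0,-0.013,-0.008,2.6,-4.7,4.7,-1],[-0.001,-0.014,-0.009,2.8,-4.7,4.4,-1],[-0.001,-0.016,-0.011,2.9,-4.8,4.1,-1],[0,0,0,0,0,0,-1]]'
python3 - <<'E'
from plan import *
s=r.sense();print(s["qpos"].round(4),s["eef_pos"],fk(s["qpos"],P0)[0])
g=np.array([429.5,-129.2,42]);F=frame(50,25,180)
print((F.inv()*pose()[1]).as_rotvec(degrees=True).round(1))
p=g+F.apply([0,0,2-85]);_,st=lin(p,F,-1);lin(g+F.apply([0,0,2]),F,-1,vmax=15,start=st)
E
```

```text
clock: 5.2
eef_pos: [383.9, -192.7, 142.5]
tcp_rot: [-3.137, 1.141, -2.266]
contact_force: [-0.6, 0.8, -0.2]
opening: 1.007
grasp_force: 0.0
[-1.1425  0.616   2.1369  1.0086  1.3305  1.9292] [ 383.8680623  -192.71672409  142.46103204] [ 381.68693231 -189.37479208  143.2137935 ]
[ 0.1 -0.4 -0.1]
[[0.029,0.003,0.015,-0.1,0.2,0,-1],[0.029,0.003,0.015,0,0.2,0.1,-1]]
[[0,0,0.014,0,0,0,-1],[0,0,0.014,0,0,0,-1],[0,0,0.014,0,0,0,-1],[0,0,0.015,0,0,0,-1],[0,0,0.014,0,0,0,-1],[0,0,0.014,0,0,0,-1]]
```

```bash
python3 -m inch '[[0.029,0.003,0.015,-0.1,0.2,0,-1],[0.029,0.003,0.015,0,0.2,0.1,-1],[0,0,0.014,0,0,0,-1],[0,0,0.014,0,0,0,-1],[0,0,0.014,0,0,0,-1],[0,0,0.015,0,0,0,-1],[0,0,0.014,0,0,0,-1],[0,0,0.014,0,0,0,-1]]'
python3 - <<'E'
from rig import eyes
from h import *
c=lambda I,x,y,w,h,k:cv2.resize(I[y:y+h,x:x+w],None,fx=k,fy=k,interpolation=cv2.INTER_CUBIC)
T=eyes.grab_frame("top")["img"];S=eyes.grab_frame("scene")["img"]
cv2.imwrite("pics/g1.png",np.hstack([c(T,310,230,130,110,3),c(S,280,220,130,110,3)]))
E
```

```text
clock: 6.0
eef_pos: [430.6, -124.7, 41.1]
tcp_rot: [-3.135, 1.13, -2.258]
contact_force: [-0.7, -0.4, -0.2]
opening: 1.0
grasp_force: 0.0
```

View pics/g1.png

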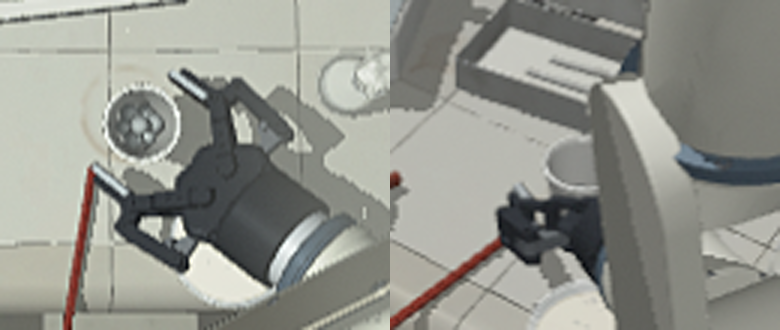

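The cup is centred between the open pads, with its centre at crop (142,122), but the pads sit about 11 mm short. They swing forward as they close, so I'll advance 7 mm, then close and lift.

```bash
python3 -m inch '[[0,0,0.007,0,0,0,-1],[0,0,0,0,0,0,0.2],[0,0,0,0,0,0,0.6],[0,0,0,0,0,0,1],[0,0,0,0,0,0,1],[0,0,0,0,0,0,1],[0,0,0,0,0,0,1],[0,0,0,0,0,0,1]]' 45
python3 -m inch '[[0,0,0,0,0,0,1],[0,0,0,0,0,0,1],[0,0,0,0,0,0,1],[-0.004,0,-0.002,0,0,0,1],[-0.009,0,-0.004,0,0,0,1],[-0.009,0,-0.004,0,0,0,1],[-0.009,0,-0.004,0,0,0,1],[0,0,0,0,0,0,1]]'
python3 - <<'E'
from rig import eyes,r
from h import *
s=r.sense();print(s["qpos"].round(4).tolist(),s["eef_pos"].tolist())
c=lambda I,x,y,w,h,k:cv2.resize(I[y:y+h,x:x+w],None,fx=k,fy=k,interpolation=cv2.INTER_CUBIC)
T=eyes.grab_frame("top");np.save("pics/t2.npy",T,allow_pickle=True);W=eyes.grab_frame("wrist")["img"]
cv2.imwrite("pics/g2.png",np.hstack([c(T["img"],310,230,130,110,3),cv2.resize(W,(400,330))]))
E
```

```text
clock: 6.9
eef_pos: [433.8, -120.7, 38.0]
tcp_rot: [-3.14, 1.129, -2.267]
contact_force: [-0.0, -0.9, 5.7]
opening: 0.605
grasp_force: 45.2
clock: 7.7
eef_pos: [434.2, -120.0, 72.8]
tcp_rot: [-3.137, 1.128, -2.263]
contact_force: [-0.9, 0.3, -1.7]
opening: 0.603
grasp_force: 46.4
[-0.9575, 0.7523, 2.2002, 1.2313, 1.1841, 1.766] [434.1526049539868, -120.0297764840789, 72.78388923539845]
```

View pics/g2.png

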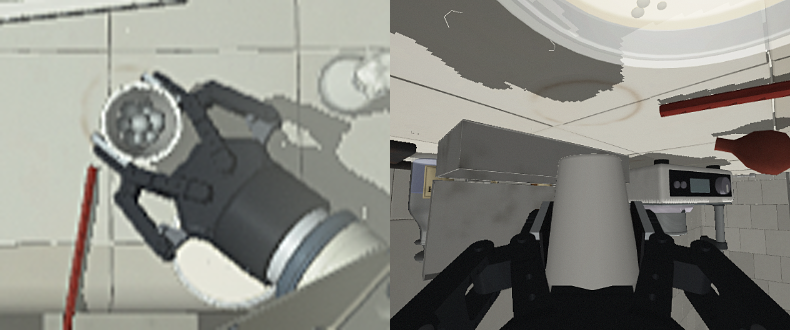

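The cup is held upright and lifted, with all the balls inside (crop 143,123). Next I'll plan the pour.

```bash
cat > pour.py <<'E'
from plan import *
F0=frame(50.3,25.3,180);p0=np.array([433.8,-120.7,38.]);B=np.array([427.8,-127.8,0])
Bt=F0.inv().apply(B-p0);at=F0.inv().apply([0,0,1.]);Rt=Bt+66*at   # cup base, axis, rim centre in tool coords
bowl=np.array([528.5,199.]);ym=np.radians(23.4)
def place(psi,e,roll,rimxy,lowz):
    """tool pose with rim centre over rimxy and cup/gripper lowest rim point at lowz"""
    F=frame(psi,e,180)*Ro.from_rotvec([0,0,-roll],degrees=True);a=F.apply(at)
    low=29.5*np.sqrt(max(0,1-a[2]**2));rc=np.r_[rimxy,lowz+low]
    return rc-F.apply(Rt),F,a
body=np.array([[x,y,z] for x in(-40,40) for y in(-43,43) for z in(-57,-90,-130,-170)],float)
fing=np.array([[x,y,z] for x in(-11,11) for y in(-42,42) for z in(17,-20,-57)],float)
def tomill(X):
    d=np.atleast_2d(X)[:,:2]-bowl;c,s=np.cos(ym),np.sin(ym);return np.c_[d@[c,s],d@[-s,c]]
E
python3 - <<'E'
from pour import *
np.set_printoptions(precision=2,suppress=True)
q00=r.sense()["qpos"]
for psi in(45,55,65,75):
  for e in(10,18,25):
    c=np.cos;s2=np.sin(np.radians(e))**2
    # roll to reach 115 tilt given cup axis relative to tool (gripped at 25.3)
    for roll in range(90,175):
        a=place(psi,e,roll,bowl,120)[2]
        if a[2]<-.42:break
    hd=a[:2]/np.linalg.norm(a[:2])
    p,F,a=place(psi,e,roll,bowl-8*hd,122)
    bz=p+F.apply(body);fz=p+F.apply(fing)
    mb=tomill(bz);mf=tomill(fz)
    q,k=ik(p,F,np.r_[q00[:5],q00[5]-np.radians(roll)]);q1,k1=ik(*place(psi,e,0,bowl-8*hd,122)[:2],q00)
    print(psi,e,roll,"tcp",p.round(0),"bodyminz",bz[:,2].min().round(0),"fingmin",fz[:,2].min().round(0),"ymax",mb[:,1].max().round(0),"xmaxmill",max(mb[:,0].max(),mf[:,0].max()).round(0),"base",tomill(p+F.apply(Bt))[0].round(0),q,k<1e-4,k1<1e-4,min((q-LO).min(),(HI-q).min()).round(2))
E
```

```text
45 10 124 tcp [564. 201. 157.] bodyminz 110.0 fingmin 114.0 ymax 21.0 xmaxmill 57.0 base [ 56. -38.] [-0.08  0.76  2.36  2.27  1.38 -0.58] True True 0.3
45 18 130 tcp [565. 204. 156.] bodyminz 117.0 fingmin 113.0 ymax 25.0 xmaxmill 56.0 base [ 60. -32.] [-0.05  0.63  2.36  2.27  1.16 -0.58] True True 0.3
45 25 138 tcp [564. 207. 154.] bodyminz 126.0 fingmin 114.0 ymax 29.0 xmaxmill 57.0 base [ 63. -24.] [-0.01  0.53  2.35  2.24  0.96 -0.61] True True 0.31
55 10 124 tcp [564. 207. 157.] bodyminz 110.0 fingmin 114.0 ymax 14.0 xmaxmill 63.0 base [ 62. -28.] [-0.15  0.75  2.27  2.01  1.34 -0.48] True True 0.39
55 18 130 tcp [563. 210. 156.] bodyminz 117.0 fingmin 113.0 ymax 18.0 xmaxmill 62.0 base [ 64. -21.] [-0.12  0.64  2.28  1.99  1.16 -0.48] True True 0.38
55 25 138 tcp [562. 213. 154.] bodyminz 126.0 fingmin 114.0 ymax 22.0 xmaxmill 63.0 base [ 67. -12.] [-0.07  0.55  2.27  1.94  0.99 -0.51] True True 0.39
65 10 124 tcp [562. 213. 157.] bodyminz 110.0 fingmin 114.0 ymax 7.0 xmaxmill 66.0 base [ 66. -17.] [-0.18  0.76  2.17  1.78  1.35 -0.38] True True 0.49
65 18 130 tcp [561. 216. 156.] bodyminz 117.0 fingmin 113.0 ymax 11.0 xmaxmill 66.0 base [ 67. -10.] [-0.15  0.66  2.18  1.75  1.19 -0.38] True True 0.48
65 25 138 tcp [559. 219. 154.] bodyminz 126.0 fingmin 114.0 ymax 15.0 xmaxmill 67.0 base [68. -1.] [-0.11  0.57  2.18  1.69  1.05 -0.41] True True 0.48
75 10 124 tcp [559. 218. 157.] bodyminz 110.0 fingmin 114.0 ymax -1.0 xmaxmill 68.0 base [68. -5.] [-0.19  0.77  2.07  1.58  1.38 -0.28] True True 0.59
75 18 130 tcp [558. 221. 156.] bodyminz 117.0 fingmin 113.0 ymax 4.0 xmaxmill 68.0 base [68.  2.] [-0.16  0.68  2.08  1.54  1.24 -0.3 ] True True 0.58
75 25 138 tcp [555. 224. 154.] bodyminz 126.0 fingmin 114.0 ymax 8.0 xmaxmill 69.0 base [67. 11.] [-0.13  0.6   2.09  1.49  1.12 -0.34] True True 0.57
```

```bash
cat >> pour.py <<'E'
th=np.radians(np.arange(0,360,30));ax=np.cross(at,[0,1.,0]);ax/=np.linalg.norm(ax);ay=np.cross(at,ax)
ring=lambda c,rad:c+rad*(np.cos(th)[:,None]*ax+np.sin(th)[:,None]*ay)
cup=np.r_[ring(Bt,19.5),ring(Rt,29.5)]
PTS=np.r_[cup,fing,body]
def place2(psi,e,roll,rimxy,zmin):
    F=frame(psi,e,180)*Ro.from_rotvec([0,0,-roll],degrees=True)
    p=np.r_[np.array(rimxy)-F.apply(Rt)[:2],0];p[2]=zmin-F.apply(PTS)[:,2].min();return p,F,F.apply(at)
E
python3 - <<'E'
from pour import *
np.set_printoptions(precision=2,suppress=True)
q00=r.sense()["qpos"]
for psi in(25,35,45):
  e=22;q=q00
  for roll in(0,40,70,90,110,134):
    for _ in range(2):
      p,F,a=place2(psi,e,roll,bowl-5*(np.array([0,0]) if roll==0 else hd),121);hd=a[:2]/np.linalg.norm(a[:2])
    q,k=ik(p,F,np.r_[q[:5],q00[5]-np.radians(roll)]);C=p+F.apply(cup)
    print(psi,roll,"tilt",np.degrees(np.arccos(a[2])).round(0),"tcp",p.round(0),"rimz",(p+F.apply(Rt))[2].round(0),"lipz",C[12:,2].min().round(0),"millxmax",tomill(np.r_[C,p+F.apply(fing)])[:,0].max().round(0),q,k<1e-4,min((q-LO).min(),(HI-q).min()).round(2))
E
```

```text
25 0 tilt 3.0 tcp [538. 204. 161.] rimz 188.0 lipz 186.0 millxmax 32.0 [0.28 0.55 2.51 2.98 1.11 1.59] True 0.15
25 40 tilt 37.0 tcp [549. 188. 163.] rimz 186.0 lipz 168.0 millxmax 44.0 [0.22 0.54 2.5  2.91 1.09 0.9 ] True 0.16
25 70 tilt 63.0 tcp [555. 184. 167.] rimz 182.0 lipz 156.0 millxmax 50.0 [0.2  0.52 2.49 2.89 1.06 0.38] True 0.17
25 90 tilt 81.0 tcp [558. 184. 166.] rimz 174.0 lipz 145.0 millxmax 53.0 [0.2  0.53 2.48 2.89 1.06 0.04] True 0.18
25 110 tilt 97.0 tcp [561. 187. 167.] rimz 168.0 lipz 139.0 millxmax 57.0 [ 0.2   0.52  2.47  2.89  1.05 -0.31] True 0.19
25 134 tilt 115.0 tcp [562. 194. 162.] rimz 156.0 lipz 130.0 millxmax 61.0 [ 0.22  0.54  2.47  2.92  1.06 -0.74] True 0.19
35 0 tilt 3.0 tcp [537. 205. 161.] rimz 188.0 lipz 186.0 millxmax 39.0 [0.11 0.55 2.48 2.61 1.08 1.63] True 0.18
35 40 tilt 37.0 tcp [551. 192. 163.] rimz 186.0 lipz 168.0 millxmax 51.0 [0.06 0.54 2.45 2.55 1.06 0.96] True 0.21
35 70 tilt 63.0 tcp [557. 189. 167.] rimz 182.0 lipz 156.0 millxmax 56.0 [0.05 0.53 2.44 2.53 1.04 0.46] True 0.22
35 90 tilt 81.0 tcp [561. 190. 166.] rimz 174.0 lipz 1
[... 329 characters left out ...]
 207. 161.] rimz 188.0 lipz 186.0 millxmax 44.0 [-0.02  0.55  2.41  2.27  1.07  1.72] True 0.25
45 40 tilt 37.0 tcp [552. 196. 163.] rimz 186.0 lipz 168.0 millxmax 56.0 [-0.06  0.55  2.38  2.22  1.05  1.05] True 0.28
45 70 tilt 63.0 tcp [559. 194. 167.] rimz 182.0 lipz 156.0 millxmax 62.0 [-0.06  0.54  2.37  2.21  1.04  0.55] True 0.29
45 90 tilt 81.0 tcp [562. 195. 166.] rimz 174.0 lipz 145.0 millxmax 64.0 [-0.05  0.54  2.36  2.21  1.04  0.21] True 0.3
45 110 tilt 97.0 tcp [563. 199. 167.] rimz 168.0 lipz 139.0 millxmax 68.0 [-0.04  0.54  2.36  2.22  1.03 -0.14] True 0.3
45 134 tilt 115.0 tcp [562. 205. 162.] rimz 156.0 lipz 130.0 millxmax 70.0 [-0.03  0.55  2.36  2.25  1.04 -0.58] True 0.3
```

```bash
python3 - <<'E'
from pour import *
p0,R0=pose();hd=None
_,st=lin(p0+[0,0,95],R0,1,vmax=25)
pt,Ft,a=place2(35,22,0,bowl,127)
_,st=lin(pt,Ft,1,vmax=28,start=st);print(pt)
E
```

```text
[[-0.021,0,-0.01,0,0,0,1],[-0.022,0,-0.01,0,0,0,1],[-0.021,0,-0.011,0,0,0,1],[-0.022,0,-0.01,0,0,0,1]]
[[-0.01,0.01,0.022,1.1,-0.3,0.5,1],[-0.011,0.01,0.022,1,-0.2,0.4,1],[-0.01,0.011,0.021,1.1,-0.3,0.5,1],[-0.009,0.012,0.022,1,-0.2,0.5,1],[-0.01,0.012,0.021,1.1,-0.3,0.5,1],[-0.01,0.012,0.021,1.1,-0.2,0.4,1],[-0.009,0.013,0.021,1,-0.3,0.5,1],[-0.009,0.013,0.021,1.1,-0.3,0.5,1]]
[[-0.009,0.014,0.021,1,-0.2,0.4,1],[-0.008,0.014,0.02,1.1,-0.3,0.5,1],[-0.009,0.015,0.02,1.1,-0.2,0.5,1],[-0.008,0.015,0.02,1,-0.3,0.5,1],[-0.008,0.015,0.02,1.1,-0.3,0.4,1]]
[537.46852059 205.18076496 166.59456498]
```

```bash
python3 -m inch '[[-0.01,0,-0.005,0,0,0,1],[-0.021,0,-0.01,0,0,0,1],[-0.022,0,-0.01,0,0,0,1],[-0.021,0,-0.011,0,0,0,1],[-0.012,0,-0.005,0,0,0,1],[0,0,0,0,0,0,1]]'
python3 -m inch '[[-0.01,0.01,0.022,1.1,-0.3,0.5,1],[-0.011,0.01,0.022,1,-0.2,0.4,1],[-0.01,0.011,0.021,1.1,-0.3,0.5,1],[-0.009,0.012,0.022,1,-0.2,0.5,1],[-0.01,0.012,0.021,1.1,-0.3,0.5,1],[-0.01,0.012,0.021,1.1,-0.2,0.4,1],[-0.009,0.013,0.021,1,-0.3,0.5,1],[-0.009,0.013,0.021,1.1,-0.3,0.5,1]]'
python3 -m inch '[[-0.009,0.014,0.021,1,-0.2,0.4,1],[-0.008,0.014,0.02,1.1,-0.3,0.5,1],[-0.009,0.015,0.02,1.1,-0.2,0.5,1],[-0.008,0.015,0.02,1,-0.3,0.5,1],[-0.008,0.015,0.02,1.1,-0.3,0.4,1],[0,0,0,0,0,0,1],[0,0,0,0,0,0,1]]'
python3 - <<'E'
from pour import *
from rig import eyes
from h import *
c=lambda I,x,y,w,h,k:cv2.resize(I[y:y+h,x:x+w],None,fx=k,fy=k,interpolation=cv2.INTER_CUBIC)
T=eyes.grab_frame("top");S=eyes.grab_frame("scene");cv2.imwrite("pics/p1.png",np.hstack([c(T["img"],150,160,130,130,3),c(S["img"],205,110,130,130,3)]))
print(r.sense()["qpos"].round(3))
hd=np.zeros(2);rolls=np.r_[np.linspace(0,60,12)[1:],np.linspace(60,134,21)[1:]]
ps=[];Fs=[]
for ro in rolls:
    for _ in range(2):
        p,F,a=place2(35,22,ro,bowl-5*hd,121);hd=a[:2]/np.linalg.norm(a[:2])
    ps.append(p);Fs.append(F)
rows(ps,Fs,1)
E
```

```text
clock: 8.4
eef_pos: [434.0, -120.2, 168.3]
tcp_rot: [-3.136, 1.128, -2.262]
contact_force: [-0.2, -0.4, -2.1]
opening: 0.608
grasp_force: 46.5
clock: 9.2
eef_pos: [497.3, 80.8, 165.9]
tcp_rot: [3.141, 1.164, -2.432]
contact_force: [0.5, 0.0, -1.7]
opening: 0.599
grasp_force: 46.6
clock: 9.9
eef_pos: [536.7, 206.2, 165.5]
tcp_rot: [3.138, 1.186, -2.531]
contact_force: [-0.2, -0.1, -1.5]
opening: 0.602
grasp_force: 46.8
[0.103 0.525 2.485 2.603 1.072 1.645]
[[0.003,-0.006,0.005,0,0,-5.5,1],[0,-0.002,-0.001,0,0,-5.5,1],[-0.001,-0.003,-0.001,0,0,-5.4,1],[0,-0.002,0,0,0,-5.5,1],[0.001,-0.001,0,0,0,-5.4,1],[0.001,-0.002,0,0,0,-5.5,1],[0.001,-0.001,0.001,0,0,-5.5,1],[0.001,-0.001,0.001,0,0,-5.4,1]]
[[0,-0.002,0,0,0,-5.5,1],[0,-0.002,0,0,0,-5.4,1],[0,-0.002,0,0,0,-5.5,1],[0,-0.001,0.001,0,0,-3.7,1],[0,0,0,0,0,-3.7,1],[0.001,-0.001,0,0,0,-3.7,1],[0,0,0.001,0,0,-3.7,1],[0,-0.001,0,0,0,-3.7,1]]
[[0,0,0.001,0,0,-3.7,1],[0,0,0.001,0,0,-3.7,1],[0,0.001,0,0,0,-3.7,1],[0,-0.001,0.001,0,0,-3.7,1],[0,0,0,0,0,-3.7,1],[0,-0.001,0.001,0,0,-3.7,1],[0,0,0,0,0,-3.7,1],[-0.001,-0.001,0.001,0,0,-3.7,1]]
[[0,0,0.001,0,0,-3.7,1],[-0.001,0,0,0,0,-3.7,1],[-0.001,0,0.001,0,0,-3.7,1],[-0.001,0,0.001,0,0,-3.7,1],[-0.001,0,0.001,0,0,-3.7,1],[-0.001,0,0.001,0,0,-3.7,1],[-0.001,0,0,0,0,-3.7,1]]
```

View pics/p1.png

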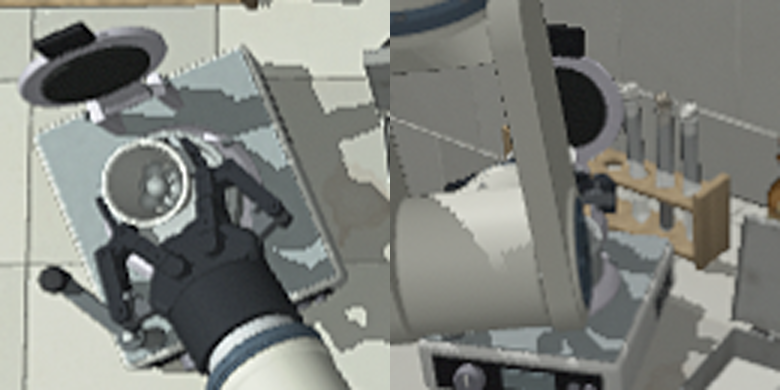

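The cup is upright over the bowl with its rim at crop (146,184), which lines up with the bowl's centre once I allow for parallax. The gripper clears the clamp pivot, so I'll pour.

```bash
python3 -m inch '[[0.003,-0.006,0.005,0,0,-5.5,1],[0,-0.002,-0.001,0,0,-5.5,1],[-0.001,-0.003,-0.001,0,0,-5.4,1],[0,-0.002,0,0,0,-5.5,1],[0.001,-0.001,0,0,0,-5.4,1],[0.001,-0.002,0,0,0,-5.5,1],[0.001,-0.001,0.001,0,0,-5.5,1],[0.001,-0.001,0.001,0,0,-5.4,1]]'
python3 -m inch '[[0,-0.002,0,0,0,-5.5,1],[0,-0.002,0,0,0,-5.4,1],[0,-0.002,0,0,0,-5.5,1],[0,-0.001,0.001,0,0,-3.7,1],[0,0,0,0,0,-3.7,1],[0.001,-0.001,0,0,0,-3.7,1],[0,0,0.001,0,0,-3.7,1],[0,-0.001,0,0,0,-3.7,1]]'
python3 -m inch '[[0,0,0.001,0,0,-3.7,1],[0,0,0.001,0,0,-3.7,1],[0,0.001,0,0,0,-3.7,1],[0,-0.001,0.001,0,0,-3.7,1],[0,0,0,0,0,-3.7,1],[0,-0.001,0.001,0,0,-3.7,1],[0,0,0,0,0,-3.7,1],[-0.001,-0.001,0.001,0,0,-3.7,1]]'
python3 -m inch '[[0,0,0.001,0,0,-3.7,1],[-0.001,0,0,0,0,-3.7,1],[-0.001,0,0.001,0,0,-3.7,1],[-0.001,0,0.001,0,0,-3.7,1],[-0.001,0,0.001,0,0,-3.7,1],[-0.001,0,0.001,0,0,-3.7,1],[-0.001,0,0,0,0,-3.7,1],[0,0,0,0,0,0,1]]'
python3 -m inch '[[0,0,0,0,0,0,1],[0,0,0,0,0,0,1],[0,0,0,0,0,0,1],[0,0,0,0,0,0,1],[0,0,0,0,0,0,1]]'
python3 - <<'E'
from pour import *
from rig import eyes
import cv2
c=lambda I,x,y,w,h,k:cv2.resize(I[y:y+h,x:x+w],None,fx=k,fy=k,interpolation=cv2.INTER_CUBIC)
T=eyes.grab_frame("top");S=eyes.grab_frame("scene");W=eyes.grab_frame("wrist")
cv2.imwrite("pics/p2.png",np.hstack([c(T["img"],150,160,130,130,3),cv2.resize(W["img"],(400,390))]))
print(r.sense()["contact_force"])
E
```

```text
clock: 10.8
eef_pos: [552.1, 190.0, 162.8]
tcp_rot: [-2.098, 0.732, -1.334]
contact_force: [-0.2, -1.1, -1.8]
opening: 0.601
grasp_force: 46.8
clock: 11.6
eef_pos: [559.1, 187.7, 168.3]
tcp_rot: [-1.961, 0.183, -1.037]
contact_force: [0.8, -0.7, -0.9]
opening: 0.601
grasp_force: 46.9
clock: 12.4
eef_pos: [562.7, 191.7, 168.1]
tcp_rot: [-1.973, -0.295, -0.84]
contact_force: [1.0, 0.4, -1.3]
opening: 0.603
grasp_force: 46.9
clock: 13.2
eef_pos: [562.6, 198.3, 163.5]
tcp_rot: [-2.082, -0.702, -0.615]
contact_force: [-0.2, 0.3, -0.1]
opening: 0.601
grasp_force: 46.9
clock: 13.7
eef_pos: [562.4, 200.0, 163.7]
tcp_rot: [-2.081, -0.701, -0.613]
contact_force: [0.4, -0.3, -1.1]
opening: 0.601
grasp_force: 46.9
[-0.60536529  0.7964704  -0.5222419 ]
```

View pics/p2.png

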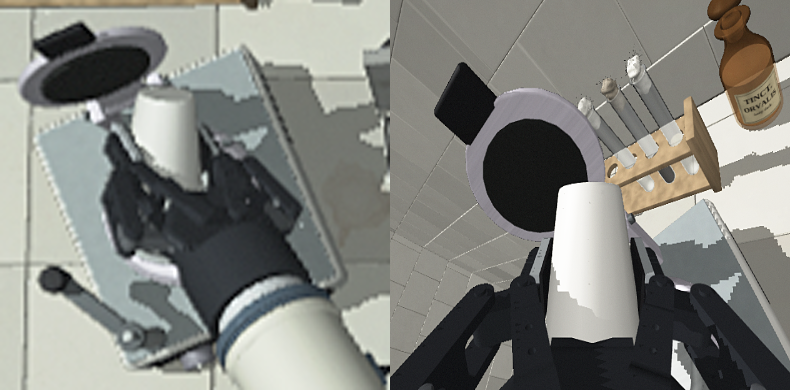

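The cup is tipped past horizontal over the bowl and the load has dropped by about 1 N, so it has emptied. I'll add a small extra tilt, then return to upright and take the cup back to where it stood.

```bash
python3 -m inch '[[0,0,0,0,0,-4,1],[0,0,0,0,0,-4,1],[0,0,0,0,0,0,1],[0,0,0,0,0,0,1]]'
python3 - <<'E'
from pour import *
p0,R0=pose();Ft=frame(35,22,180)
_,st=lin(p0+[0,0,25],R0,1,vmax=13)
# roll back about tool z
n=18;ps=[];Rs=[];q,R=st
tot=142
for k in range(1,n+1):
    t=k/n;F=frame(35,22,180)*Ro.from_rotvec([0,0,-tot*(1-t)],degrees=True)
    ps.append(q+(np.array([537,205,190])-q)*t);Rs.append(F)
_,st=rows(ps,Rs,1,st);print()
_,st=lin(p0*0+[433.8,-120.7,165],F0,1,vmax=30,start=st)
E
```

```text
clock: 14.25
eef_pos: [562.4, 200.1, 163.7]
tcp_rot: [-2.149, -0.819, -0.515]
contact_force: [0.3, 0.4, -0.5]
opening: 0.601
grasp_force: 46.9
[[0.009,-0.007,-0.005,0,0,0,1],[0.009,-0.007,-0.004,0,0,0,1]]
[[-0.001,-0.001,-0.001,0,0,7.8,1],[-0.001,0,-0.001,-0.1,0,7.9,1],[-0.001,-0.001,-0.001,0,0,7.9,1],[-0.001,0,-0.001,0,0,7.9,1],[-0.001,0,-0.001,0,-0.1,7.9,1],[-0.001,0,-0.001,0,0,7.9,1],[-0.001,0,-0.001,0,0,7.9,1],[-0.001,0.001,-0.001,0,0,7.9,1]]
[[-0.001,0,-0.001,0,0,7.8,1],[-0.001,0.001,-0.001,0,0,7.9,1],[-0.001,0,-0.001,0.1,0,7.9,1],[0,0.001,-0.001,0,0,7.9,1],[-0.001,0.001,-0.001,0,0,7.9,1],[0,0.001,-0.001,0,0,7.9,1],[-0.001,0.001,-0.001,0,0,7.9,1],[0,0.001,-0.001,0,0,7.9,1]]
[[0,0.001,-0.001,0,0,7.9,1],[0,0.001,-0.001,0,0,7.8,1]]

[[0.01,-0.017,-0.02,-1.2,0.3,-0.5,1],[0.011,-0.017,-0.021,-1.1,0.3,-0.5,1],[0.011,-0.016,-0.02,-1.2,0.2,-0.5,1],[0.011,-0.016,-0.021,-1.2,0.3,-0.5,1],[0.012,-0.015,-0.022,-1.1,0.3,-0.5,1],[0.011,-0.015,-0.021,-1.2,0.3,-0.5,1],[0.012,-0.014,-0.022,-1.2,0.2,-0.6,1],[0.012,-0.014,-0.022,-1.2,0.3,-0.5,1]]
[[0.013,-0.013,-0.022,-1.1,0.3,-0.5,1],[0.012,-0.012,-0.022,-1.2,0.3,-0.5,1],[0.013,-0.012,-0.023,-1.2,0.2,-0.5,1],[0.013,-0.011,-0.023,-1.1,0.3,-0.5,1]]
```

```bash
python3 -m inch '[[0.009,-0.007,-0.005,0,0,0,1],[0.009,-0.007,-0.004,0,0,0,1],[-0.001,-0.001,-0.001,0,0,7.8,1],[-0.001,0,-0.001,-0.1,0,7.9,1],[-0.001,-0.001,-0.001,0,0,7.9,1],[-0.001,0,-0.001,0,0,7.9,1],[-0.001,0,-0.001,0,-0.1,7.9,1],[-0.001,0,-0.001,0,0,7.9,1]]' 
python3 -m inch '[[-0.001,0,-0.001,0,0,7.9,1],[-0.001,0.001,-0.001,0,0,7.9,1],[-0.001,0,-0.001,0,0,7.8,1],[-0.001,0.001,-0.001,0,0,7.9,1],[-0.001,0,-0.001,0.1,0,7.9,1],[0,0.001,-0.001,0,0,7.9,1],[-0.001,0.001,-0.001,0,0,7.9,1],[0,0.001,-0.001,0,0,7.9,1]]'
python3 -m inch '[[-0.001,0.001,-0.001,0,0,7.9,1],[0,0.001,-0.001,0,0,7.9,1],[0,0.001,-0.001,0,0,7.9,1],[0,0.001,-0.001,0,0,7.8,1],[0.01,-0.017,-0.02,-1.2,0.3,-0.5,1],[0.011,-0.017,-0.021,-1.1,0.3,-0.5,1],[0.011,-0.016,-0.02,-1.2,0.2,-0.5,1],[0.011,-0.016,-0.021,-1.2,0.3,-0.5,1]]'
python3 -m inch '[[0.012,-0.015,-0.022,-1.1,0.3,-0.5,1],[0.011,-0.015,-0.021,-1.2,0.3,-0.5,1],[0.012,-0.014,-0.022,-1.2,0.2,-0.6,1],[0.012,-0.014,-0.022,-1.2,0.3,-0.5,1],[0.013,-0.013,-0.022,-1.1,0.3,-0.5,1],[0.012,-0.012,-0.022,-1.2,0.3,-0.5,1],[0.013,-0.012,-0.023,-1.2,0.2,-0.5,1],[0.013,-0.011,-0.023,-1.1,0.3,-0.5,1]]'
python3 -m inch '[[0,0,0,0,0,0,1],[0,0,0,0,0,0,1]]'
python3 - <<'E'
from pour import *
from rig import eyes
import cv2
T=eyes.grab_frame("top");np.save("pics/t3.npy",T,allow_pickle=True)
c=lambda I,x,y,w,h,k:cv2.resize(I[y:y+h,x:x+w],None,fx=k,fy=k,interpolation=cv2.INTER_CUBIC)
cv2.imwrite("pics/p3.png",np.hstack([c(T["img"],150,160,130,130,3),c(T["img"],305,190,130,130,3)]))
_,st=lin([433.8,-120.7,60],F0,1,vmax=30);lin([433.8,-120.7,39.5],F0,1,vmax=7,start=st)
E
```

```text
clock: 15.05
eef_pos: [553.8, 201.7, 188.9]
tcp_rot: [-1.956, -0.07, -0.931]
contact_force: [-0.0, -0.3, -1.0]
opening: 0.604
grasp_force: 46.9
clock: 15.85
eef_pos: [542.4, 203.5, 189.5]
tcp_rot: [-2.232, 0.916, -1.513]
contact_force: [0.1, -0.1, -1.7]
opening: 0.601
grasp_force: 46.9
clock: 16.65
eef_pos: [502.2, 95.8, 182.1]
tcp_rot: [-3.138, 1.168, -2.437]
contact_force: [0.5, -0.1, -1.1]
opening: 0.601
grasp_force: 47.0
clock: 17.45
eef_pos: [433.1, -122.3, 165.3]
tcp_rot: [-3.141, 1.129, -2.263]
contact_force: [1.3, -0.5, -0.5]
opening: 0.603
grasp_force: 47.0
clock: 17.65
eef_pos: [433.7, -121.2, 165.4]
tcp_rot: [-3.139, 1.129, -2.263]
contact_force: [0.4, 0.1, -0.5]
opening: 0.598
grasp_force: 46.9
[[0.024,0,0.011,0,0,0,1],[0.024,0,0.011,0,0,0,1],[0.024,0,0.012,0,0,0,1],[0.023,0,0.011,0,0,0,1]]
[[0.006,0,0.003,0,0,0,1],[0.007,0,0.003,0,0,0,1],[0.006,0,0.003,0,0,0,1]]
```

View pics/p3.png

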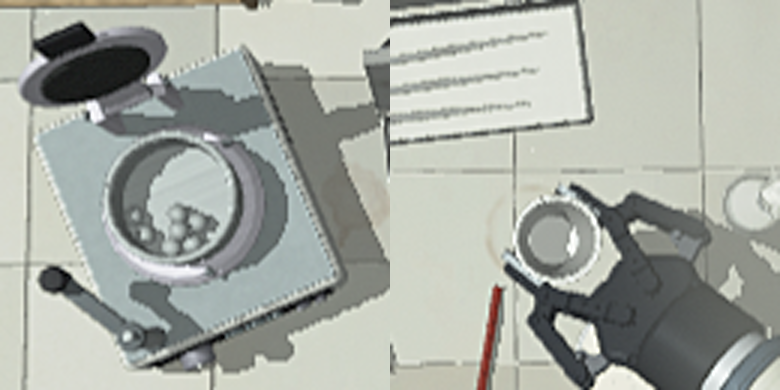

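The balls are all in the bowl, around crop (170,230), and the cup is empty at crop (557,240). Now I'll set it down.

```bash
python3 -m inch '[[0.024,0,0.011,0,0,0,1],[0.024,0,0.011,0,0,0,1],[0.024,0,0.012,0,0,0,1],[0.023,0,0.011,0,0,0,1],[0.006,0,0.003,0,0,0,1],[0.007,0,0.003,0,0,0,1],[0.006,0,0.003,0,0,0,1],[0,0,0,0,0,0,1]]'
python3 -m inch '[[0.001,0,0,0,0,0,1],[0,0,0,0,0,0,1]]'
```

```text
clock: 18.5
eef_pos: [434.0, -120.9, 39.3]
tcp_rot: [-3.137, 1.129, -2.259]
contact_force: [0.1, -0.0, -0.5]
opening: 0.601
grasp_force: 46.9
clock: 18.7
eef_pos: [433.8, -121.6, 38.8]
tcp_rot: [-3.135, 1.129, -2.257]
contact_force: [-0.5, 0.7, -0.8]
opening: 0.607
grasp_force: 46.9
```

```bash
python3 -m inch '[[0.001,0,0,0,0,0,1],[0,0,0,0,0,0,1],[0,0,0,0,0,0,1]]'
python3 -m inch '[[0.001,0,0,0,0,0,1],[0,0,0,0,0,0,1],[0,0,0,0,0,0,1]]'
```

```text
clock: 19.0
eef_pos: [433.6, -121.8, 38.0]
tcp_rot: [-3.135, 1.13, -2.258]
contact_force: [1.0, -0.6, 4.3]
opening: 0.6
grasp_force: 46.6
clock: 19.3
eef_pos: [433.6, -121.9, 37.9]
tcp_rot: [-3.135, 1.132, -2.258]
contact_force: [0.6, -2.1, 11.0]
opening: 0.603
grasp_force: 46.1
```

```bash
python3 -m inch '[[-0.001,0,0,0,0,0,0.6],[0,0,0,0,0,0,0.2],[0,0,0,0,0,0,-0.2],[0,0,0,0,0,0,-0.6],[0,0,0,0,0,0,-1],[0,0,0,0,0,0,-1],[0,0,0,0,0,0,-1]]'
python3 -m inch '[[0,0,-0.01,0,0,0,-1],[0,0,-0.02,0,0,0,-1],[0,0,-0.03,0,0,0,-1],[0,0,-0.03,0,0,0,-1],[-0.03,0,-0.02,0,0,0,-1],[-0.04,0,0,0,0,0,-1],[-0.04,0,0,0,0,0,1],[0,0,0,0,0,0,1]]'
python3 - <<'E'
from pour import *
from rig import eyes
from h import *
np.set_printoptions(precision=2,suppress=True)
T=eyes.grab_frame("top");np.save("pics/t4.npy",T,allow_pickle=True)
D=cv2.absdiff(T["img"],load("pics/top0.npy")["img"]).max(2)
print("bystander diff flask/bluecup/dishR:",[(D[y0:y1,x0:x1]>40).sum() for x0,x1,y0,y1 in((415,445,242,275),(455,492,208,242),(455,500,288,330))])
I=T["img"][252:290,338:378];m=(I.min(2)>200).astype(np.uint8)
print("cup bright bbox",cv2.boundingRect(m))
F=frame(23.4,90);q,k=ik(np.array([520,80,380.]),F,[.15,.2,1.7,0,1.2,1.57]);print(q,k)
jpath(q,20,1)
E
```

```text
clock: 20.0
eef_pos: [433.3, -121.7, 37.3]
tcp_rot: [-3.137, 1.129, -2.259]
contact_force: [0.3, -0.2, -0.1]
opening: 1.0
grasp_force: 0.0
clock: 20.8
eef_pos: [400.1, -161.7, 187.3]
tcp_rot: [-3.126, 1.128, -2.249]
contact_force: [-0.5, -0.6, -0.2]
opening: 0.69
grasp_force: 0.0
bystander diff flask/bluecup/dishR: [np.int64(19), np.int64(0), np.int64(211)]
cup bright bbox (0, 6, 40, 32)
[ 0.15  0.09  1.68 -0.    1.37  1.32] 7.594856505885571e-28
maxspeed [0.61 0.2  0.25 0.52 0.02 0.35]
[[404.0, -146.0, 188.0, 240.0, -385.0, 339.0], [414.0, -104.0, 196.0, 326.0, -357.0, 384.0], [424.0, -71.0, 209.0, 405.0, -306.0, 435.0], [440.0, -43.0, 229.0, 470.0, -235.0, 492.0], [461.0, -15.0, 259.0, 515.0, -149.0, 553.0], [488.0, 18.0, 302.0, 535.0, -53.0, 617.0], [514.0, 61.0, 358.0, 530.0, 45.0, 684.0]]
[[-0.009,0.007,0.013,-4.8,2,-6.4,1],[-0.009,0.005,0.011,-4.8,1.8,-6.4,1],[-0.009,0.002,0.011,-4.7,1.7,-6.5,1],[-0.01,0.001,0.009,-4.7,1.6,-6.5,1],[-0.01,-0.002,0.008,-4.6,1.5,-6.6,1],[-0.01,-0.004,0.006,-4.5,1.3,-6.6,1],[-0.009,-0.007,0.005,-4.5,1.3,-6.7,1],[-0.008,-0.008,0.003,-4.3,1.2,-6.6,1]]
[[-0.007,-0.01,0.002,-4.3,1.2,-6.7,1],[-0.007,-0.012,-0.001,-4.1,1.1,-6.7,1],[-0.004,-0.013,-0.002,-4.1,1.1,-6.8,1],[-0.004,-0.014,-0.004,-4,1.2,-6.7,1],[-0.001,-0.016,-0.007,-3.8,1.1,-6.6,1],[0,-0.016,-0.008,-3.8,1.3,-6.7,1],[0.003,-0.017,-0.011,-3.7,1.2,-6.6,1],[0.004,-0.017,-0.013,-3.7,1.3,-6.6,1]]
[[0.006,-0.017,-0.015,-3.6,1.4,-6.4,1],[0.008,-0.016,-0.017,-3.5,1.5,-6.4,1],[0.01,-0.016,-0.019,-3.5,1.5,-6.3,1],[0.012,-0.014,-0.022,-3.4,1.6,-6.1,1]]
```

```bash
python3 -m inch '[[-0.009,0.007,0.013,-4.8,2,-6.4,1],[-0.009,0.005,0.011,-4.8,1.8,-6.4,1],[-0.009,0.002,0.011,-4.7,1.7,-6.5,1],[-0.01,0.001,0.009,-4.7,1.6,-6.5,1],[-0.01,-0.002,0.008,-4.6,1.5,-6.6,1],[-0.01,-0.004,0.006,-4.5,1.3,-6.6,1],[-0.009,-0.007,0.005,-4.5,1.3,-6.7,1],[-0.008,-0.008,0.003,-4.3,1.2,-6.6,1]]' >/dev/null
python3 -m inch '[[-0.007,-0.01,0.002,-4.3,1.2,-6.7,1],[-0.007,-0.012,-0.001,-4.1,1.1,-6.7,1],[-0.004,-0.013,-0.002,-4.1,1.1,-6.8,1],[-0.004,-0.014,-0.004,-4,1.2,-6.7,1],[-0.001,-0.016,-0.007,-3.8,1.1,-6.6,1],[0,-0.016,-0.008,-3.8,1.3,-6.7,1],[0.003,-0.017,-0.011,-3.7,1.2,-6.6,1],[0.004,-0.017,-0.013,-3.7,1.3,-6.6,1]]' >/dev/null
python3 -m inch '[[0.006,-0.017,-0.015,-3.6,1.4,-6.4,1],[0.008,-0.016,-0.017,-3.5,1.5,-6.4,1],[0.01,-0.016,-0.019,-3.5,1.5,-6.3,1],[0.012,-0.014,-0.022,-3.4,1.6,-6.1,1],[0,0,0,0,0,0,1]]'
cat > lid.py <<'E'
from pour import *
mx=np.array([np.cos(ym),np.sin(ym),0]);up=np.array([0,0,1.]);pin=np.r_[bowl,120]+78*mx
FD=frame(23.4,90)
def tcp(th,rho=136,t=3,hw=11,tip=17):
    C=pin+rho*(-np.cos(th)*mx+np.sin(th)*up)+t*(np.sin(th)*mx+np.cos(th)*up)
    return C+hw*mx+tip*up
E
python3 - <<'E'
from lid import *
print(pin,r.sense()["qpos"].round(2))
w=tcp(1.68,128)+25*mx;print(w)
_,st=lin(np.r_[w[:2],345],FD,1)
_,st=lin(w,FD,1,vmax=30,start=st)
E
```

```text
clock: 22.95
eef_pos: [525.0, 77.6, 380.8]
tcp_rot: [-3.139, -0.003, 0.412]
contact_force: [-0.4, 0.0, 0.2]
opening: 0.001
grasp_force: 0.0
[600.0848608  229.97753547 120.        ] [0.14 0.1  1.67 0.   1.37 1.3 ]
[648.66384686 250.99953994 263.91056962]
[[0.03,-0.018,0.006,0,0,0,1],[0.031,-0.018,0.006,0,-0.1,0.1,1],[0.03,-0.019,0.006,-0.1,0,0,1],[0.031,-0.018,0.006,0,0,0,1],[0.03,-0.018,0.006,0,-0.1,0.1,1],[0.03,-0.019,0.006,0,0,0,1]]
[[0,0,0.027,0,0,0,1],[0,0,0.027,0,0,0,1],[0,0,0.027,0,0,0,1]]
```

```bash
python3 -m inch '[[0.03,-0.018,0.006,0,0,0,1],[0.031,-0.018,0.006,0,-0.1,0.1,1],[0.03,-0.019,0.006,-0.1,0,0,1],[0.031,-0.018,0.006,0,0,0,1],[0.03,-0.018,0.006,0,-0.1,0.1,1],[0.03,-0.019,0.006,0,0,0,1],[0,0,0,0,0,0,1]]'
python3 -m inch '[[0,0,0.027,0,0,0,1],[0,0,0.027,0,0,0,1],[0,0,0.027,0,0,0,1],[0,0,0,0,0,0,1]]'
python3 - <<'E'
from lid import *
ths=np.r_[np.linspace(1.68,.15,24)]
ps=[tcp(t,128+8*min(1,(1.68-t)/1.2),3) for t in ths]
p0,_=pose()
ps=[p0+(ps[0]-p0)*.5]+ps
_,st=rows(ps,[FD]*len(ps),1);print(st[0])
E
```

```text
clock: 23.65
eef_pos: [648.3, 250.4, 338.3]
tcp_rot: [-3.137, 0.009, 0.403]
contact_force: [0.4, -0.5, -0.4]
opening: -0.003
grasp_force: 0.0
clock: 24.05
eef_pos: [644.3, 246.5, 256.2]
tcp_rot: [-3.138, 0.014, 0.401]
contact_force: [-1.2, -0.6, -0.1]
opening: 0.001
grasp_force: 0.0
[[-0.01,-0.001,-0.004,-0.2,0.8,-0.4,1],[-0.009,-0.001,-0.004,0,0,0,1],[-0.009,0,-0.001,0,0,0,1],[-0.008,0,-0.001,0,0,0,1],[-0.009,0,0,0,0,0,1],[-0.008,0,0.001,0,0,0,1],[-0.009,0,0.001,0,0,0,1],[-0.009,0,0.001,0,0,0,1]]
[[-0.008,0,0.002,0,0,0,1],[-0.008,0,0.003,0,0,0,1],[-0.009,0,0.003,0,0,0,1],[-0.008,0,0.004,0,0,0,1],[-0.007,0,0.005,0,0,0,1],[-0.008,0,0.005,0,0,0,1],[-0.007,0,0.005,0,0,0,1],[-0.006,0,0.006,0,0,0,1]]
[[-0.007,0,0.006,0,0,0,1],[-0.006,0,0.007,0,0,0,1],[-0.005,0,0.007,0,0,0,1],[-0.005,0,0.008,0,0,0,1],[-0.004,0,0.008,0,0,0,1],[-0.004,0,0.008,0,0,0,1],[-0.003,0,0.009,0,0,0,1],[-0.002,0,0.008,0,0,0,1]]
[[-0.002,0,0.009,0,0,0,1]]
[487.47770186 180.92131124 160.36507931]
```

```bash
python3 -m inch '[[-0.01,-0.001,-0.004,-0.2,0.8,-0.4,1],[-0.009,-0.001,-0.004,0,0,0,1],[-0.009,0,-0.001,0,0,0,1],[-0.008,0,-0.001,0,0,0,1],[-0.009,0,0,0,0,0,1],[-0.008,0,0.001,0,0,0,1],[-0.009,0,0.001,0,0,0,1],[-0.009,0,0.001,0,0,0,1]]'
python3 -m inch '[[-0.008,0,0.002,0,0,0,1],[-0.008,0,0.003,0,0,0,1],[-0.009,0,0.003,0,0,0,1],[-0.008,0,0.004,0,0,0,1],[-0.007,0,0.005,0,0,0,1],[-0.008,0,0.005,0,0,0,1],[-0.007,0,0.005,0,0,0,1],[-0.006,0,0.006,0,0,0,1]]'
```

```text
clock: 24.85
eef_pos: [580.0, 222.6, 268.2]
tcp_rot: [3.141, -0.01, 0.41]
contact_force: [1.2, 0.9, -0.7]
opening: -0.003
grasp_force: 0.8
clock: 25.65
eef_pos: [524.5, 198.3, 234.4]
tcp_rot: [3.141, -0.009, 0.41]
contact_force: [-0.2, 0.6, 1.7]
opening: 0.0
grasp_force: 0.6
```

```bash
python3 -m inch '[[-0.007,0,0.006,0,0,0,1],[-0.006,0,0.007,0,0,0,1],[-0.005,0,0.007,0,0,0,1],[-0.005,0,0.008,0,0,0,1],[-0.004,0,0.008,0,0,0,1],[-0.004,0,0.008,0,0,0,1],[-0.003,0,0.009,0,0,0,1],[-0.002,0,0.008,0,0,0,1]]'
python3 -m inch '[[-0.002,0,0.009,0,0,0,1],[0,0,0.006,0,0,0,1],[0,0,0.006,0,0,0,1],[0,0,0.004,0,0,0,1],[0,0,0.002,0,0,0,1]]'
python3 -m inch '[[0,0,0.002,0,0,0,1],[0,0,0,0,0,0,1]]'
```

```text
clock: 26.45
eef_pos: [492.2, 184.4, 172.5]
tcp_rot: [3.141, -0.009, 0.41]
contact_force: [-1.0, 0.1, 0.5]
opening: -0.001
grasp_force: 0.5
clock: 26.95
eef_pos: [491.1, 183.8, 146.0]
tcp_rot: [3.141, -0.009, 0.41]
contact_force: [-0.6, 0.4, 0.7]
opening: 0.002
grasp_force: 0.4
clock: 27.15
eef_pos: [491.2, 183.9, 144.3]
tcp_rot: [3.141, -0.01, 0.41]
contact_force: [-0.9, -0.0, 0.2]
opening: -0.0
grasp_force: 0.0
```

```bash
python3 -m inch '[[0,0,0.002,0,0,0,1],[0,0,0.001,0,0,0,1],[0,0,0,0,0,0,1]]'
python3 -m inch '[[0,0,0.001,0,0,0,1],[0,0,0,0,0,0,1]]'
python3 -m inch '[[0,0,0.001,0,0,0,1],[0,0,0,0,0,0,1]]'
```

```text
clock: 27.45
eef_pos: [491.2, 183.9, 141.4]
tcp_rot: [3.141, -0.01, 0.41]
contact_force: [-0.3, -0.1, -0.2]
opening: 0.002
grasp_force: 0.0
clock: 27.65
eef_pos: [491.2, 183.9, 140.4]
tcp_rot: [3.141, -0.01, 0.41]
contact_force: [0.7, -0.2, -1.0]
opening: -0.001
grasp_force: 0.0
clock: 27.85
eef_pos: [491.2, 183.9, 140.0]
tcp_rot: [3.141, -0.01, 0.41]
contact_force: [-1.2, -1.2, 7.7]
opening: 0.001
grasp_force: 3.6
```

The lid lies shut: contact at a tip height of 123 mm. I'll give it a little extra press, then lift away and go round to the clamp.

```bash
python3 -m inch '[[0,0,0.001,0,0,0,1],[0,0,0,0,0,0,1]]'
python3 -m inch '[[0,0,-0.03,0,0,0,1],[0,0,-0.04,0,0,0,1],[0,0,-0.04,0,0,0,1],[0,0,0,0,0,0,1]]'
python3 - <<'E'
from lid import *
from rig import eyes
from h import *
T=eyes.grab_frame("top");np.save("pics/t5.npy",T,allow_pickle=True);S=eyes.grab_frame("scene")
c=lambda I,x,y,w,h,k:cv2.resize(I[y:y+h,x:x+w],None,fx=k,fy=k,interpolation=cv2.INTER_CUBIC)
cv2.imwrite("pics/l1.png",np.hstack([c(T["img"],150,180,130,115,3),c(S["img"],205,130,130,115,3)]))
piv=np.array([427,219.7])
f=np.radians(55);u=np.array([np.cos(f),np.sin(f)]);t=np.array([np.sin(f),-np.cos(f)])
F=frame(145,90);P=np.r_[piv+65*u-31*t,215];print(P,ik(P,F,[.5,.3,1.8,0,1.1,-.5]))
_,st=lin(P,F,1)
E
```

```text
clock: 28.05
eef_pos: [491.2, 183.9, 139.7]
tcp_rot: [3.141, -0.01, 0.41]
contact_force: [-6.2, -2.3, 17.5]
opening: 0.003
grasp_force: 8.8
clock: 28.45
eef_pos: [492.8, 184.4, 253.7]
tcp_rot: [3.141, -0.018, 0.41]
contact_force: [-0.0, 0.3, 0.0]
opening: 0.001
grasp_force: 0.0
[438.88875499 290.72575241 215.        ] (array([ 5.85052188e-01,  2.37630608e-01,  1.87554868e+00,  1.95240584e-12,
        1.02841337e+00, -3.74878901e-01]), np.float64(1.711505079321751e-23))
[[0,-0.007,0.002,0,0,-7.6,1],[0,-0.008,0.002,0.1,0,-7.6,1],[0.002,-0.007,0.002,0,-0.1,-7.6,1],[0.003,-0.007,0.003,0.1,0,-7.6,1],[0.003,-0.007,0.002,0,0,-7.6,1],[0.004,-0.006,0.002,0.1,0,-7.6,1],[0.005,-0.005,0.002,0,-0.1,-7.6,1],[0.006,-0.005,0.002,0.1,0,-7.6,1]]
[[0.006,-0.003,0.002,0,0,-7.5,1],[0.007,-0.003,0.002,0.1,0,-7.6,1],[0.008,-0.002,0.003,0,-0.1,-7.6,1],[0.007,-0.002,0.002,0,0,-7.6,1],[0.007,0,0.002,0.1,0,-7.6,1],[0.008,0.001,0.002,0,0,-7.6,1],[0.007,0.002,0.002,0.1,0,-7.6,1],[0.007,0.003,0.002,0,-0.1,-7.6,1]]
```

View pics/l1.png

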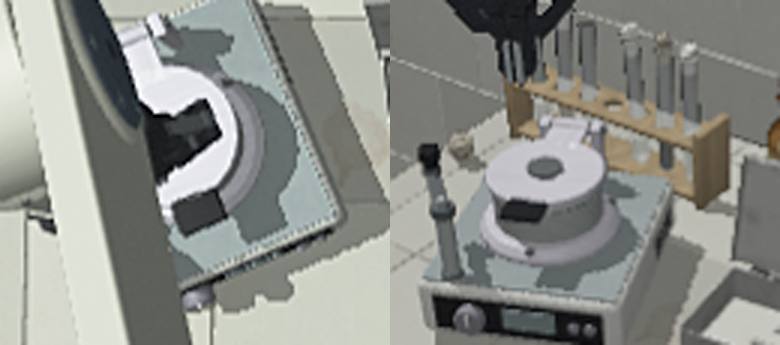

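The lid lies flat on the bowl, with its tab at scene crop (523,211). The lever is still parked with its knob at (430,158). Moving to the outer side of the knob.

```bash
python3 -m inch '[[0,-0.007,0.002,0,0,-7.6,1],[0,-0.008,0.002,0.1,0,-7.6,1],[0.002,-0.007,0.002,0,-0.1,-7.6,1],[0.003,-0.007,0.003,0.1,0,-7.6,1],[0.003,-0.007,0.002,0,0,-7.6,1],[0.004,-0.006,0.002,0.1,0,-7.6,1],[0.005,-0.005,0.002,0,-0.1,-7.6,1],[0.006,-0.005,0.002,0.1,0,-7.6,1]]'>/dev/null
python3 -m inch '[[0.006,-0.003,0.002,0,0,-7.5,1],[0.007,-0.003,0.002,0.1,0,-7.6,1],[0.008,-0.002,0.003,0,-0.1,-7.6,1],[0.007,-0.002,0.002,0,0,-7.6,1],[0.007,0,0.002,0.1,0,-7.6,1],[0.008,0.001,0.002,0,0,-7.6,1],[0.007,0.002,0.002,0.1,0,-7.6,1],[0.007,0.003,0.002,0,-0.1,-7.6,1]]'
python3 -m inch '[[0,0,0,0,0,0,1],[0,0,0,0,0,0,1]]'
cat >> lid.py <<'E'
piv=np.array([427,219.7])
def push(phi,gap,z=154):
    f=np.radians(phi);u=np.array([np.cos(f),np.sin(f)]);t=np.array([np.sin(f),-np.cos(f)])
    return np.r_[piv+65*u-(21+gap)*t,z],frame(phi+90,90)
E
python3 - <<'E'
from lid import *
print(pose()[0])
P,F=push(55,10);_,st=lin(P,F,1,vmax=30)
ph=np.linspace(55,-40,25)[1:]
X=[push(a,0) for a in ph];rows([x[0] for x in X],[x[1] for x in X],1,st)
E
```

```text
clock: 30.15
eef_pos: [437.6, 290.7, 212.7]
tcp_rot: [-3.138, -0.002, 2.536]
contact_force: [0.3, -0.7, 0.5]
opening: 0.003
grasp_force: 0.0
clock: 30.35
eef_pos: [438.1, 290.6, 213.5]
tcp_rot: [-3.138, -0.001, 2.528]
contact_force: [0.2, -1.1, -0.3]
opening: -0.001
grasp_force: 0.0
[438.06139209 290.62348718 213.496958  ]
[[0,0,0.03,-0.1,0,-0.1,1],[-0.001,0.001,0.029,-0.1,-0.1,-0.1,1]]
[[-0.014,0.001,0.001,0,0,4,1],[-0.005,0.001,0,0,0,3.9,1],[-0.004,0.002,0,0,0,4,1],[-0.005,0.001,0,0,0,3.9,1],[-0.004,0.001,0,0,0,4,1],[-0.005,0.001,0,0,0,4,1],[-0.004,0.002,0,0,0,3.9,1],[-0.005,0.001,0,0,0,4,1]]
[[-0.005,0.001,0,0,0,3.9,1],[-0.004,0.002,0,0,0,4,1],[-0.005,0.001,0,0,0,4,1],[-0.004,0.001,0,0,0,3.9,1],[-0.005,0.002,0,0,0,4,1],[-0.004,0.001,0,0,0,3.9,1],[-0.005,0.001,0,0,0,4,1],[-0.004,0.001,0,0,0,3.9,1]]
[[-0.005,0.002,0,0,0,4,1],[-0.004,0.001,0,0,0,4,1],[-0.005,0.001,0,0,0,3.9,1],[-0.004,0.002,0,0,0,4,1],[-0.005,0.001,0,0,0,3.9,1],[-0.005,0.001,0,0,0,4,1],[-0.004,0.001,0,0,0,4,1],[-0.005,0.002,0,0,0,3.9,1]]
```

```bash
python3 -m inch '[[0,0,0.03,-0.1,0,-0.1,1],[-0.001,0.001,0.028,-0.1,-0.1,-0.1,1],[0,0,0,0,0,0,1]]'
python3 -m inch '[[-0.014,0.001,0.001,0,0,4,1],[-0.005,0.001,0,0,0,3.9,1],[-0.004,0.002,0,0,0,4,1],[-0.005,0.001,0,0,0,3.9,1],[-0.004,0.001,0,0,0,4,1],[-0.005,0.001,0,0,0,4,1],[-0.004,0.002,0,0,0,3.9,1],[-0.005,0.001,0,0,0,4,1]]'
python3 -m inch '[[-0.005,0.001,0,0,0,3.9,1],[-0.004,0.002,0,0,0,4,1],[-0.005,0.001,0,0,0,4,1],[-0.004,0.001,0,0,0,3.9,1],[-0.005,0.002,0,0,0,4,1],[-0.004,0.001,0,0,0,3.9,1],[-0.005,0.001,0,0,0,4,1],[-0.004,0.001,0,0,0,3.9,1]]'
python3 - <<'E'
from lid import *
print(r.sense()["wrist_torque"],push(-8,0)[0],pose()[0])
ph=np.linspace(-8,-40,9)[1:]
X=[push(a,0) for a in ph];rows([x[0] for x in X],[x[1] for x in X],1)
E
```

```text
clock: 30.65
eef_pos: [438.0, 289.5, 153.4]
tcp_rot: [-3.138, -0.001, 2.531]
contact_force: [-0.2, -0.4, 0.2]
opening: -0.001
grasp_force: 0.0
clock: 31.45
eef_pos: [479.1, 265.2, 156.7]
tcp_rot: [3.139, -0.001, 1.975]
contact_force: [-2.3, 2.3, -0.9]
opening: 0.005
grasp_force: 1.1
clock: 32.25
eef_pos: [495.1, 232.1, 156.9]
tcp_rot: [3.14, -0.002, 1.424]
contact_force: [-0.5, 2.4, 0.9]
opening: -0.0
grasp_force: 1.0
[0.36277774 0.21522313 0.00543331] [494.29005959 231.44937788 154.        ] [495.11051787 232.06468629 156.88855457]
[[-0.005,0.001,0.003,0.1,-0.1,3.6,1],[-0.005,0.001,0,0,0,4,1],[-0.005,0.001,0,0,0,4,1],[-0.004,0.002,0,0,0,4,1],[-0.005,0.001,0,0,0,4,1],[-0.004,0.001,0,0,0,4,1],[-0.005,0.001,0,0,0,4,1],[-0.004,0.002,0,0,0,4,1]]
```

Contact force is about 2.4 N, so the lever is moving. Pushing on to the stop.

```bash
python3 -m inch '[[-0.005,0.001,0.003,0.1,-0.1,3.6,1],[-0.005,0.001,0,0,0,4,1],[-0.005,0.001,0,0,0,4,1],[-0.004,0.002,0,0,0,4,1],[-0.005,0.001,0,0,0,4,1],[-0.004,0.001,0,0,0,4,1],[-0.005,0.001,0,0,0,4,1],[-0.004,0.002,0,0,0,4,1]]'
python3 -m inch '[[-0.002,0.001,0,0,0,2,1],[0,0,0,0,0,0,1]]'
python3 -m inch '[[-0.002,0.001,0,0,0,2,1],[0,0,0,0,0,0,1]]'
```

```text
clock: 33.05
eef_pos: [491.3, 194.3, 154.1]
tcp_rot: [3.141, -0.002, 0.872]
contact_force: [0.5, 1.9, -0.5]
opening: 0.004
grasp_force: 1.0
clock: 33.25
eef_pos: [491.6, 193.0, 154.4]
tcp_rot: [3.141, -0.004, 0.838]
contact_force: [1.2, 6.9, -1.5]
opening: -0.0
grasp_force: 2.9
clock: 33.45
eef_pos: [491.8, 192.1, 154.6]
tcp_rot: [3.141, -0.007, 0.803]
contact_force: [3.6, 13.1, -3.8]
opening: 0.002
grasp_force: 5.8
```

```bash
python3 -m inch '[[-0.002,0,0,0,0,0,1],[0,0,0,0,0,0,1]]'
python3 -m inch '[[0.01,0,0,0,0,0,1],[0.01,0,-0.01,0,0,0,1],[0,0,-0.04,0,0,0,1],[0,0,-0.05,0,0,0,1],[-0.01,-0.04,-0.04,0,0,0,1],[-0.01,-0.04,-0.02,0,0,0,1],[0,-0.04,0,0,0,0,1],[0,0,0,0,0,0,1]]'
python3 - <<'E'
from lid import *
from rig import eyes
from h import *
T=eyes.grab_frame("top");S=eyes.grab_frame("scene");np.save("pics/t6.npy",T,allow_pickle=True)
c=lambda I,x,y,w,h,k:cv2.resize(I[y:y+h,x:x+w],None,fx=k,fy=k,interpolation=cv2.INTER_CUBIC)
a=np.hstack([c(T["img"],150,180,130,100,3),c(S["img"],205,130,130,100,3)])
b=c(T["img"],290,200,222,140,780/222)[:, :780]
b=cv2.resize(b,(780,290));cv2.imwrite("pics/f1.png",np.vstack([a,b]))
S0=load("pics/scene0.npy")["img"];D=cv2.absdiff(S["img"],S0).max(2)
print([(D[y0:y1,x0:x1]>50).sum() for x0,x1,y0,y1 in((405,435,270,328),(415,475,350,405),(325,380,312,355),(460,495,280,325))])
E
```

```text
clock: 33.65
eef_pos: [491.6, 191.9, 154.8]
tcp_rot: [3.141, -0.01, 0.804]
contact_force: [7.2, 18.9, -8.0]
opening: -0.0
grasp_force: 9.1
clock: 34.45
eef_pos: [403.8, 270.8, 309.9]
tcp_rot: [-3.141, -0.002, 0.809]
contact_force: [-0.1, -0.5, -0.7]
opening: -0.001
grasp_force: 0.0
[np.int64(0), np.int64(0), np.int64(231), np.int64(0)]
```

View pics/f1.png

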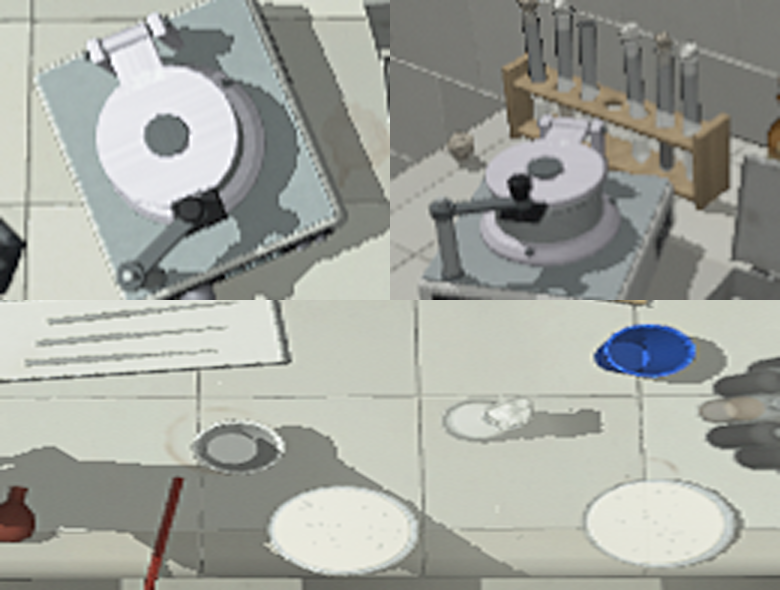

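The lid is shut with the lever across its tab (knob at crop 190,205), and it met the stop at about 20 N. The cup stands upright and empty at (238,447). The flask, dishes and blue cup haven't moved, and the robot is clear of everything.

```bash
python3 -c "
from rig import r
print(r.sign_off())"
```

```text
the job is handed in; nothing more can be done
None
```

I handed the job in at about 34 s: the balls are in the bowl with no spill visible, the empty cup stands upright on the bench, the lid is shut flat and the clamp is at its stop over the tab. I judged the ball count from the picture and the drop in load, not one by one.

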